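# Pack machined plates with separators under a hood

## Task

Lift the hood off the packing base and stand it on the rubber mat. Then stack every machined plate that is there flat and square on the base's plinth, with one black separator sheet between each plate and the next so that no two plates touch and no two separators touch (a left-over separator may stay on the bench), and put the hood back over the stack, fully down on the base, leaving the tumbler, the tape measure and the V-block where they are.

Things in the scene. Friction and masses are not known exactly. Their poses are not given: they have to be found in the camera images.
- plate0_mid (a point): Machined aluminium plate, 90 x 50 x 16 mm (x, y, z of its own frame), about 190 g, lying flat (either face may be up); four small bolt holes and a dark round centre are marked on its top. Three or four plates are present; one not there reads None from the start. The point is the centre of the plate, half-way up (8 mm over its underside); x runs along the 90 mm length, z up.
- plate1_mid (a point): Machined aluminium plate, 90 x 50 x 16 mm (x, y, z of its own frame), about 190 g, lying flat (either face may be up); four small bolt holes and a dark round centre are marked on its top. Three or four plates are present; one not there reads None from the start. The point is the centre of the plate, half-way up (8 mm over its underside); x runs along the 90 mm length, z up.
- plate2_mid (a point): Machined aluminium plate, 90 x 50 x 16 mm (x, y, z of its own frame), about 190 g, lying flat (either face may be up); four small bolt holes and a dark round centre are marked on its top. Three or four plates are present; one not there reads None from the start. The point is the centre of the plate, half-way up (8 mm over its underside); x runs along the 90 mm length, z up.
- plate3_mid (a point): Machined aluminium plate, 90 x 50 x 16 mm (x, y, z of its own frame), about 190 g, lying flat (either face may be up); four small bolt holes and a dark round centre are marked on its top. Three or four plates are present; one not there reads None from the start. The point is the centre of the plate, half-way up (8 mm over its underside); x runs along the 90 mm length, z up.
- sep0_mid (a point): Black rigid plastic separator sheet, 98 x 56 x 8 mm (x, y, z of its own frame), about 45 g, plain, lying flat. Always three present; one may be left over. The point is its centre (4 mm over its underside); x runs along the 98 mm length, z up.
- sep1_mid (a point): Black rigid plastic separator sheet, 98 x 56 x 8 mm (x, y, z of its own frame), about 45 g, plain, lying flat. Always three present; one may be left over. The point is its centre (4 mm over its underside); x runs along the 98 mm length, z up.
- sep2_mid (a point): Black rigid plastic separator sheet, 98 x 56 x 8 mm (x, y, z of its own frame), about 45 g, plain, lying flat. Always three present; one may be left over. The point is its centre (4 mm over its underside); x runs along the 98 mm length, z up.
- plinth (a point): Fixed packing base: dark steel plate 180 x 134 x 10 mm on the bench, carrying in its middle a plywood plinth 112 x 68 mm that stands 8 mm higher (its top 18 mm over the bench). The point is the centre of the plinth's top; x runs along its length, y across, z up. The stack stands on this plinth; nothing else rises beside it.
- hood_rim (a point): Loose aluminium hood: a box open underneath, 144 x 98 x 106 mm outside, walls and top 4 mm (so 136 x 90 x 102 mm inside), 250 g. The point is the centre of its open lower rim; x along its length, z up. It stands over the plinth at the start; seated, its rim rests on the steel plate 8 mm below the plinth's top.
- hood_handle (a point): Handle of the hood: a black block on the middle of its top, 60 mm long (along the hood's x), 14 mm wide (y), 28 mm high. The point is the handle's centre, 120 mm above the hood's lower rim.
- mat_mid (a point): Fixed black rubber mat, 190 x 140 x 3 mm, lying flat on the bench. The point is the centre of its top, 3 mm over the bench; x along its 190 mm length.
- tumbler_mid (a point): Bystander: grey lidded tumbler 76 mm across, 100 mm tall, upright; the point is half-way up.
- tape_mid (a point): Bystander: black tape measure 40 x 66 x 62 mm; the point is half-way up.
- vee_mid (a point): Bystander: steel V-block 60 x 50 x 50 mm; the point is half-way up.
Things that resemble listed ones, but are neither listed nor needed, are in the scene too. What is shaped like the part that bears sep0_mid but blue or orange is not meant.

How it is judged:
By the outcome, as a careful person would: the job done as asked, in the order asked, and still so for the second after the job is handed in, with the robot touching nothing.
Of plate0, plate1, plate2, plate3 only 3 to 4 are there at a start; the rules pass over those that are not, and their reading is None.
At some moment in a run one of plate0, plate1, plate2, plate3, hood may be knocked a few centimetres aside while the robot is not near it.
It also fails if it takes over 210 s, if anything falls off the work surface, if the arm or the gripper's body presses on something with over 40 N, if the wrist force passes 120 N, or if a joint passes its speed limit or range.

## Robot

A 7-joint arm with a two-finger parallel gripper is mounted at the origin on the work surface. World frame = base frame: x ahead of the robot, y to its left, z up, the work surface at z = 0. Lengths are in m, angles in rad, forces in N, time in s.
With the tool pointing down it reaches from about 0.4 to 0.75 m from the base axis. Payload 19.5 kg.
Tool frame: the origin (TCP) lies midway between the tips of the shut fingers; the grasp point (between the pads) lies 19 mm behind it; z points along the fingers, y is the direction in which the jaws open and shut (so a half turn about z gives the same grasp; the last joint's range is limited). The gripper opens to 85 mm and grips with 20 to 120 N. Pads are 22 mm wide; open, the fingers measure 114 mm over their backs; the gripper's body (76 mm by 85 mm) begins 54 mm behind the grasp point. The pads swing forward as they close: fully open they stand 13 mm farther back than shut.
Start: joints at [1.081, 0.707, -0.028, 1.485, 0.022, 0.951, -0.075], TCP at [0.249, -0.518, 0.231] pointing down, gripper open.
Joint ranges: [-2.71, 2.71], [-0.32, 2.16], [-1.57, 1.52], [0, 2.45], [-1.46, 4.6], [0, 2.02], [-2.83, 2.83]. Speed limits (rad/s): [1.89, 1.89, 2.57, 2.57, 3.01, 3.01, 3.01].

## Interface

Orientations are given as a unit quaternion [w, x, y, z].
In Python, from workcell import arm gives the robot as it stands.
- The arm moves only by the tool servo_tool, never from a script. Its argument "motion" is a list of rows, each an object of numbers: "dx", "dy", "dz": the shift along the tool's x, y, z in m; "ax", "ay", "az": the turn, a rotation vector about the tool's x, y, z in rad. A call has 1 to 5 rows; each row shifts and turns the commanded pose from where the row before left it, along the tool's axes as they then stand; what a row does not reach is not made up. A row lasts 1/10 s, in which the tool goes at most 50 mm and 8.59 degrees, less where a joint would pass 70% of its speed; a pose out of reach is approached as far as the arm can. A call is refused whole if a number of a shift passes 0.05 or a number of a turn 0.15, either way. A call with a gripper value outside its range is refused whole. "claw" is the finger opening in m, from 0 to 0.0854, set as the call begins (left out, the last holds). The fingers move at their own pace and stop on an object; "grip_force" is the grip in N (left out, the last holds). Time passes only in rows, so rows that do not move let the fingers close. It gives the time, the measured TCP pose, the force and the opening at its end, in the units of the state.
- arm.read_state(): the state, without advancing time (a new reading comes with each control period).
- arm.get_image(name): name is "side" or "top"; returns a dict with "pixels" (420x560x3 uint8, red, green, blue), "intrinsics" (3x3 intrinsics, pixels), "R" (3x3) and "t" (3): a world point X has camera coordinates R X + t. Camera axes: x right, y down, z forward; pixel columns grow to the right and rows downward; lengths in m; the calibration is good to about 2 mm. A picture is of the moment at which its call begins. There is no depth.
- arm.sign_off(): hands the job in, once; it reports no verdict.
The state is a dict: "time_s": time; "q": joint angles; "joint_velocities": joint speeds; "effort": joint torques, N m; "ee_pos": TCP position; "ee_rot": TCP orientation; "wrist_force": force on the tool from outside, world axes, zero at the start; "torque": the same for the moment, N m; "width": finger opening in m.
Only numpy, scipy, OpenCV 4.12 (cv2) and the standard library are available. Lean on these libraries where they do the work, as an engineer would, in place of code of your own. Each camera call takes 0.05 s, during which the arm holds its last target. There are 200 camera calls.

## Working session

There is one attempt and no reset: what is moved stays moved. The work goes in short steps, Python scripts to look and compute and a tool call to move; the robot and the scene stay as the last step left them, time stands still between calls to the robot, and variables do not carry over. Pictures are saved under pics/ and viewed, about 12 in all and at most 16, crops included, and the job is handed in when it is done.

Besides the shell and the picture viewer there is one more tool, called after "Emit:" as name([rows], argument=value, ...), one row to a line, values as JSON. servo_tool: Moves the arm, as the interface text tells. Its arguments: {"type":"object","properties":{"motion":{"type":"array","items":{"type":"object","properties":{"dx":{"type":"number"},"dy":{"type":"number"},"dz":{"type":"number"},"ax":{"type":"number"},"ay":{"type":"number"},"az":{"type":"number"}}}},"claw":{"type":"number"},"grip_force":{"type":"number"}},"required":["motion"]}

```bash
mkdir -p pics; ls
python3 - <<'E'
from workcell import arm
import cv2,numpy as np
s=arm.read_state(); print({k:np.round(v,3).tolist() for k,v in s.items()})
for n in("top","side"):
    d=arm.get_image(n); cv2.imwrite(f"pics/{n}0.png",d["pixels"][:,:,::-1]); print(n,np.round(d["intrinsics"],1).tolist(),np.round(d["R"],3).tolist(),np.round(d["t"],3).tolist(), np.round(-d["R"].T@d["t"],3))
E
```

```text
pics
{'time_s': 0.0, 'q': [1.081, 0.707, -0.028, 1.485, 0.022, 0.951, -0.075], 'joint_velocities': [0.0, -0.001, -0.001, -0.0, 0.001, -0.0, 0.001], 'effort': [0.0, -88.32, 1.235, -23.616, 0.017, 0.007, 0.0], 'ee_pos': [0.249, -0.518, 0.231], 'ee_rot': [-0.001, 0.975, 0.222, -0.0], 'wrist_force': [0.021, 0.473, -0.581], 'torque': [0.003, 0.005, -0.03], 'width': 0.085}
top [[473.5, 0.0, 274.2], [0.0, 473.5, 213.2], [0.0, 0.0, 1.0]] [[0.025, -1.0, -0.013], [-0.996, -0.024, -0.082], [0.082, 0.015, -0.997]] [0.078, 0.532, 1.562] [0.4   0.068 1.601]
side [[429.3, 0.0, 280.1], [0.0, 429.3, 211.6], [0.0, 0.0, 1.0]] [[-0.681, -0.732, 0.01], [-0.466, 0.422, -0.778], [0.565, -0.534, -0.629]] [0.411, 0.287, 0.939] [-0.117  0.681  0.809]
```

View pics/top0.png

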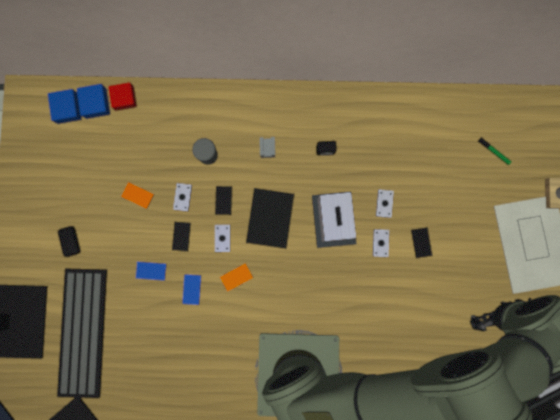

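View pics/side0.png

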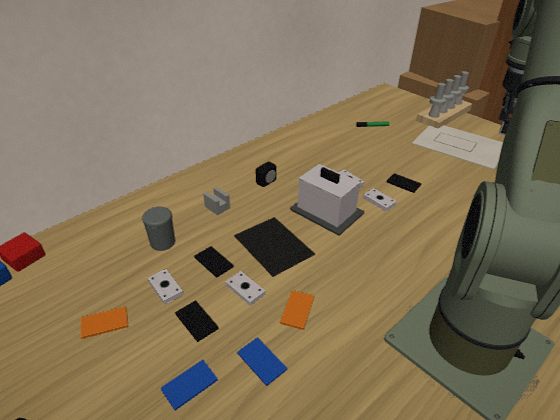

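```bash
cat > h.py <<'E'
import cv2,numpy as np
from scipy.optimize import least_squares
from workcell import arm
PL=(.090,.050,.016);SP=(.098,.056,.008)
def snap(*names): return {n:arm.get_image(n) for n in(names or("top","side"))}
def proj(d,P):
    c=np.atleast_2d(P)@d["R"].T+d["t"]; u=c@d["intrinsics"].T; return u[:,:2]/u[:,2:]
def ray(d,uv,z):
    v=d["R"].T@np.linalg.inv(d["intrinsics"])@np.r_[uv,1]; c=-d["R"].T@d["t"]; return c+v*(z-c[2])/v[2]
def box(p,yaw,s):
    g=np.array([[a,b,c] for a in(-1,1) for b in(-1,1) for c in(-1,1)])*np.array(s)/2
    c,n=np.cos(yaw),np.sin(yaw); return g@np.array([[c,n,0],[-n,c,0],[0,0,1]])+p
def hull(d,p,yaw,s): return cv2.convexHull(proj(d,box(p,yaw,s)).astype(np.float32))
def cen(h): m=cv2.moments(h); return np.array([m["m10"]/m["m00"],m["m01"]/m["m00"]])
K=4
def big(d): return cv2.resize(d["pixels"],None,fx=K,fy=K,interpolation=cv2.INTER_CUBIC)
def masks(d):
    h=cv2.cvtColor(big(d),cv2.COLOR_RGB2HSV).astype(int)
    return dict(white=((h[...,2]>120)&(h[...,1]<65)).astype(np.uint8), black=(h[...,2]<58).astype(np.uint8))
def blob(m,p):  # contour nearest p (source pixels)
    cs,_=cv2.findContours(m,cv2.RETR_EXTERNAL,cv2.CHAIN_APPROX_NONE)
    cs=[c for c in cs if cv2.contourArea(c)>150*K*K]
    c=min(cs,key=lambda c:np.hypot(*((cen(c)+.5)/K-.5-p)))
    return (c.astype(np.float32)+.5)/K-.5
def fit(ims,kind,s,p0,yaw0=0.,zfix=None):
    """p0 guess world; fits x,y,z,yaw from centroids + top contour"""
    cs={n:blob(masks(d)[kind],cen(hull(d,p0,yaw0,s))) for n,d in ims.items()}
    d=ims.get("top") or list(ims.values())[0]; n0="top" if "top" in ims else "side"
    w=np.array([ray(d,c,p0[2])[:2] for c in cs[n0][:,0]]).astype(np.float32)
    (_,_),(a,b),ang=cv2.minAreaRect(w*1000)
    yaw=np.radians(ang if a>b else ang+90); yaw=(yaw-yaw0+np.pi/2)%np.pi-np.pi/2+yaw0
    def r(v):
        p=np.r_[v[:2],v[2] if zfix is None else zfix]
        return np.concatenate([cen(hull(ims[n],p,yaw,s))-cen(c) for n,c in cs.items()])
    q=least_squares(r,p0 if zfix is None else p0[:2],x_scale=.01)
    p=np.r_[q.x[:2],q.x[2] if zfix is None else zfix]
    ar={n:round(cv2.contourArea(c)/cv2.contourArea(hull(ims[n],p,yaw,s)),2) for n,c in cs.items()}
    print(kind,"xyz mm",np.round(p*1e3,1),"yaw deg",round(float(np.degrees(yaw)),1),"res px",np.round(q.fun,1),"area",ar,"LW",sorted(np.round([a,b],0)))
    return p,yaw
def st():
    s=arm.read_state(); w,x,y,z=s["ee_rot"]; yaw=np.arctan2(2*(x*y+w*z),1-2*(y*y+z*z))
    print("t",round(s["time_s"],1),"tcp mm",np.round(np.array(s["ee_pos"])*1e3,1),"yaw",round(float(np.degrees(yaw)),2),"quat",np.round(s["ee_rot"],4),"F",np.round(s["wrist_force"],1),"w",round(s["width"]*1e3,1))
    return np.array(s["ee_pos"]),yaw
def go(p,yaw):
    """tool-axis shift to p, and turn az"""
    e,y=st(); v=np.array(p)-e; c,n=np.cos(y),np.sin(y)
    print("tool shift mm",np.round([1e3*(c*v[0]+n*v[1]),1e3*(n*v[0]-c*v[1]),-1e3*v[2]],1),"az",round(float(-(yaw-y)),3))
E
python3 - <<'E'
from h import *
ims=snap(); d=ims["top"]
for n,uv in [("A",(182,197)),("B",(222,238)),("C",(385,203)),("D",(381,243))]:
    try: fit(ims if n!="C" else {"top":d},"white",PL,ray(d,uv,.008),zfix=.008 if n=="C" else None)
    except Exception as e: print(n,e)
for uv in [(224,200),(181,236),(422,242)]: fit(ims,"black",SP,ray(d,uv,.004))
fit(ims,"black",(.19,.14,.003),ray(d,(270,218),.0015))
for n in ims: # hood corners crop
    im=ims[n]["pixels"][:,:,::-1]; c=im[160:265,280:450] if n=="top" else im[140:245,270:440]
    cv2.imwrite(f"pics/hood_{n}.png",cv2.resize(c,None,fx=4,fy=4,interpolation=cv2.INTER_CUBIC))
a,b=[cv2.imread(f"pics/hood_{n}.png") for n in("top","side")]; cv2.imwrite("pics/hood.png",cv2.resize(np.vstack([a,b]),(486,600)))
cv2.imwrite("pics/hood2.png",a)
E
```

```text
white xyz mm [576.9 405.5  17.6] yaw deg -5.7 res px [-0.5  0.3  0.5  0.2] area {'top': 1.02, 'side': 0.82} LW [np.float64(56.0), np.float64(95.0)]
white xyz mm [444.8 264.3  10.2] yaw deg 1.4 res px [ 0.2 -0.5  0.3  0.9] area {'top': 1.06, 'side': 0.83} LW [np.float64(55.0), np.float64(94.0)]
white xyz mm [ 573.7 -280.9    8. ] yaw deg -4.4 res px [0.5 0. ] area {'top': 1.02} LW [np.float64(55.0), np.float64(95.0)]
white xyz mm [ 440.  -267.4   10.7] yaw deg -1.4 res px [0.2 0.  0.3 1.2] area {'top': 1.02, 'side': 0.71} LW [np.float64(55.0), np.float64(95.0)]
black xyz mm [573.5 265.4   3.8] yaw deg 0.3 res px [ 0.2 -0.5  0.1  0.1] area {'top': 0.78, 'side': 0.9} LW [np.float64(50.0), np.float64(92.0)]
black xyz mm [447.  405.    5.3] yaw deg -2.9 res px [-0.1 -0.2  0.1  0. ] area {'top': 0.77, 'side': 0.91} LW [np.float64(51.0), np.float64(92.0)]
black xyz mm [ 446.6 -405.5    3.2] yaw deg 9.5 res px [ 0.5 -0.3  0.2  0.1] area {'top': 0.79, 'side': 0.87} LW [np.float64(52.0), np.float64(92.0)]
black xyz mm [515.5 107.    3.8] yaw deg -7.0 res px [-0.2 -0.   0.2 -0.1] area {'top': 0.9, 'side': 0.94} LW [np.float64(134.0), np.float64(183.0)]
```

View pics/hood2.png

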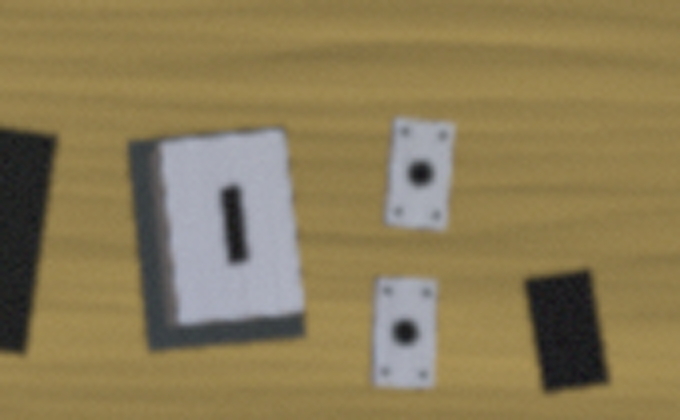

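View pics/hood_side.png

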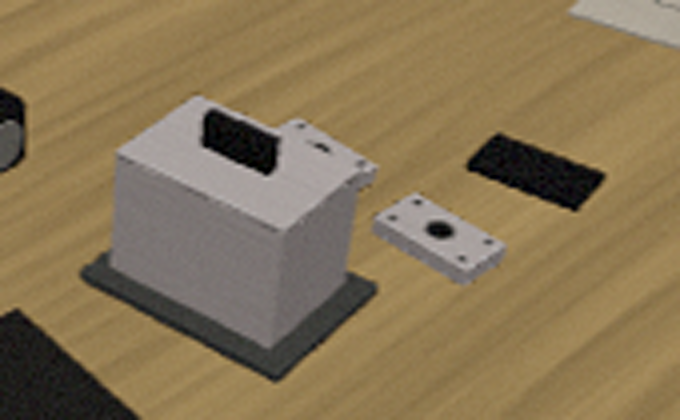

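Run:
```python
from h import *
ims=snap()
o={"top":(280,160),"side":(270,140)}
px=lambda n,u:(np.array(u)+.5)/4-.5+o[n]
H={"top":[(160,142),(284,129),(303,311),(172,325)],"side":[(197,97),(117,153),(283,230),(356,183)]}
for n in H: 
  w=np.array([ray(ims[n],px(n,u),.116) for u in H[n]])*1e3; print(n,np.round(w).tolist(),"mean",w.mean(0).round(1))
B={"top":[(130,142),(150,350),(305,335)],"side":[(80,272),(278,380),(378,290)]}
for n in B:
  w=np.array([ray(ims[n],px(n,u),.010) for u in B[n]])*1e3; print(n,np.round(w).tolist(),"mid of diag",((w[0]+w[2])/2).round(1), np.degrees(np.arctan2(*(w[0]-w[1])[[1,0]])))
# handle blob
for n in ims:
  m=masks(ims[n])["black"]; cs,_=cv2.findContours(m,cv2.RETR_EXTERNAL,cv2.CHAIN_APPROX_NONE)
  for c in cs:
    if 30<cv2.contourArea(c)/16<600:
      q=(cen(c)+.5)/4-.5
      if np.hypot(*(q-(338,216) if n=="top" else q-(330,175)))<12:
        w=np.array([ray(ims[n],(x+.5)/4-.5,.13)[:2]*1e3 for x in c[:,0]]).astype(np.float32); print(n,q,"handle at z=.13/.144",ray(ims[n],q,.13)*1e3,ray(ims[n],q,.144)*1e3,cv2.minAreaRect(w))
go([.48,-.107,.23],.08)
```

```text
top [[583.0, -52.0, 116.0], [595.0, -149.0, 116.0], [452.0, -166.0, 116.0], [439.0, -64.0, 116.0]] mean [ 517.1 -107.8  116. ]
side [[594.0, -147.0, 116.0], [582.0, -51.0, 116.0], [442.0, -69.0, 116.0], [444.0, -148.0, 116.0]] mean [ 515.3 -103.9  116. ]
top [[595.0, -35.0, 10.0], [420.0, -55.0, 10.0], [436.0, -184.0, 10.0]] mid of diag [ 515.4 -109.8   10. ] 6.523297808784721
side [[596.0, -31.0, 10.0], [416.0, -50.0, 10.0], [432.0, -180.0, 10.0]] mid of diag [ 513.7 -105.8   10. ] 5.785800427129669
top [338.03425267 215.61942467] handle at z=.13/.144 [ 517.98079636 -109.11938629  130.        ] [ 516.85869653 -107.43617011  144.        ] ((518.0003051757812, -109.00899505615234), (53.11313247680664, 9.183697700500488), 7.115636825561523)
side [329.55093773 175.0770363 ] handle at z=.13/.144 [ 519.30557889 -110.01605027  130.        ] [506.17621719 -93.68961942 144.        ] ((520.4703979492188, -110.37984466552734), (75.30926513671875, 43.924747467041016), 7.7577409744262695)
t 0.3 tcp mm [ 248.9 -518.2  231.1] yaw 25.66 quat [-2.000e-04  9.750e-01  2.221e-01 -1.000e-04] F [ 0.1 -0.4  0. ] w 85.8
tool shift mm [ 386.3 -270.6    1.1] az 0.368
```

Emit:
servo_tool([
  {"az":0.109},
  {"az":0.109},
  {"az":0.108},
  {"dx":0.0225,"dy":-0.0268},
  {"dx":0.0225,"dy":-0.0268},
])

```text
$.motion[0]: bad value
```

Emit:
servo_tool([
  {"dx":0.0225,"dy":-0.0268},
  {"dx":0.0225,"dy":-0.0268},
  {"dx":0.0225,"dy":-0.0268},
  {"dx":0.0225,"dy":-0.0268},
  {"dx":0.0225,"dy":-0.0268},
])

```text
$.motion[0]: bad value
```

Emit:
servo_tool([
  {"dx":0.0225,"dy":-0.0268},
  {"dx":0.0225,"dy":-0.0268},
  {"dx":0.0225,"dy":-0.0268},
  {"dx":0.0225,"dy":-0.0268},
  {"dx":0.0225,"dy":-0.0268},
])

```text
$.motion[0]: bad value
```

Emit:
servo_tool([
  {"dx":0.0225,"dy":-0.0268},
  {"dx":0.0225,"dy":-0.0268},
  {},
])

```text
$.motion[0]: bad value
```

Run:
```python
from h import *
go([.517,-.108,.121],np.radians(7))
ims=snap("side");cv2.imwrite("pics/s1.png",cv2.resize(ims["side"]["pixels"][60:270,200:480,::-1],None,fx=2.5,fy=2.5))
```

```text
t 0.3 tcp mm [ 248.9 -518.2  231.1] yaw 25.66 quat [-2.000e-04  9.750e-01  2.221e-01 -1.000e-04] F [ 0.1 -0.4  0. ] w 85.8
tool shift mm [ 419.3 -253.7  110.1] az 0.326
```

View pics/s1.png

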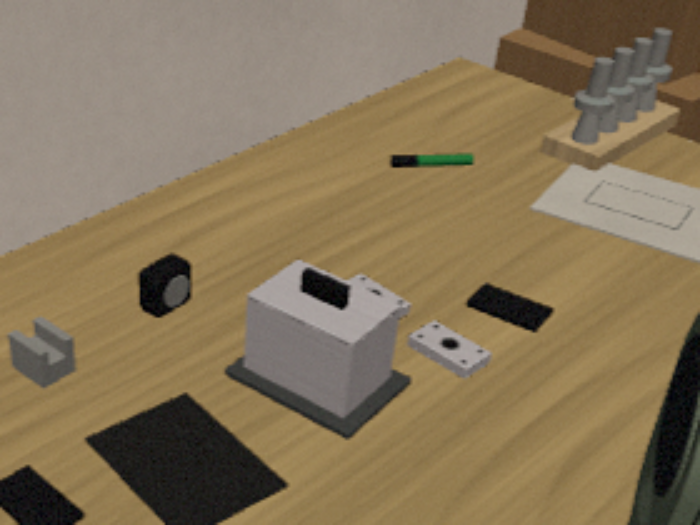

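Emit:
servo_tool([
  {"dx":0,"dy":0,"dz":0,"ax":0,"ay":0,"az":0.109},
  {"dx":0,"dy":0,"dz":0,"ax":0,"ay":0,"az":0.109},
  {"dx":0,"dy":0,"dz":0,"ax":0,"ay":0,"az":0.108},
])

```text
time_s: 0.65
ee_pos: [0.2489, -0.5183, 0.2312]
ee_rot: [-0.0, 0.998, 0.059, -0.0]
wrist_force: [-0.4, 0.1, 0.1]
width: 0.0854
```

Emit:
servo_tool([
  {"dx":0.0225,"dy":-0.0268,"dz":0,"ax":0,"ay":0,"az":0},
  {"dx":0.0225,"dy":-0.0268,"dz":0,"ax":0,"ay":0,"az":0},
  {"dx":0.0225,"dy":-0.0268,"dz":0,"ax":0,"ay":0,"az":0},
  {"dx":0.0225,"dy":-0.0268,"dz":0,"ax":0,"ay":0,"az":0},
  {"dx":0.0225,"dy":-0.0268,"dz":0,"ax":0,"ay":0,"az":0},
])

```text
time_s: 1.15
ee_pos: [0.345, -0.3704, 0.2313]
ee_rot: [-0.0, 0.998, 0.061, 0.0]
wrist_force: [0.3, -0.3, 1.2]
width: 0.0855
```

Emit:
servo_tool([
  {"dx":0.0225,"dy":-0.0268,"dz":0,"ax":0,"ay":0,"az":0},
  {"dx":0.0225,"dy":-0.0268,"dz":0,"ax":0,"ay":0,"az":0},
  {"dx":0.0225,"dy":-0.0268,"dz":0,"ax":0,"ay":0,"az":0},
  {"dx":0.0225,"dy":-0.0268,"dz":0,"ax":0,"ay":0,"az":0},
  {"dx":0.0225,"dy":-0.0268,"dz":0,"ax":0,"ay":0,"az":0},
])

```text
time_s: 1.65
ee_pos: [0.4404, -0.2236, 0.2314]
ee_rot: [-0.0, 0.998, 0.061, 0.0]
wrist_force: [0.7, -0.7, -0.1]
width: 0.0851
```

Run:
```python
from h import *
go([.517,-.108,.121],np.radians(7))
```

```text
t 1.6 tcp mm [ 440.4 -223.6  231.4] yaw 6.98 quat [-0.      0.9981  0.0609  0.    ] F [ 0.7 -0.7 -0.1] w 85.1
tool shift mm [  90.1 -105.5  110.4] az -0.0
```

Emit:
servo_tool([
  {"dx":0.0225,"dy":-0.0264,"dz":0,"ax":0,"ay":0,"az":0},
  {"dx":0.0225,"dy":-0.0264,"dz":0,"ax":0,"ay":0,"az":0},
  {"dx":0.0225,"dy":-0.0264,"dz":0,"ax":0,"ay":0,"az":0},
  {"dx":0.0225,"dy":-0.0264,"dz":0,"ax":0,"ay":0,"az":0},
])

```text
time_s: 2.05
ee_pos: [0.5169, -0.1078, 0.2314]
ee_rot: [-0.0, 0.998, 0.061, 0.0]
wrist_force: [-0.2, -0.8, 0.1]
width: 0.0853
```

Emit:
servo_tool([
  {"dx":0,"dy":0,"dz":0.03,"ax":0,"ay":0,"az":0},
  {"dx":0,"dy":0,"dz":0.03,"ax":0,"ay":0,"az":0},
  {"dx":0,"dy":0,"dz":0.025,"ax":0,"ay":0,"az":0},
  {"dx":0,"dy":0,"dz":0.015,"ax":0,"ay":0,"az":0},
  {"dx":0,"dy":0,"dz":0.01,"ax":0,"ay":0,"az":0},
])

```text
time_s: 2.55
ee_pos: [0.516, -0.1091, 0.1202]
ee_rot: [-0.0, 0.998, 0.061, -0.001]
wrist_force: [-0.6, 0.4, 0.4]
width: 0.0852
```

Emit:
servo_tool([
  {"dx":0,"dy":0,"dz":0,"ax":0,"ay":0,"az":0},
  {"dx":0,"dy":0,"dz":0,"ax":0,"ay":0,"az":0},
  {"dx":0,"dy":0,"dz":0,"ax":0,"ay":0,"az":0},
  {"dx":0,"dy":0,"dz":0,"ax":0,"ay":0,"az":0},
  {"dx":0,"dy":0,"dz":0,"ax":0,"ay":0,"az":0},
], claw=0, grip_force=60)

```text
time_s: 3.05
ee_pos: [0.5164, -0.1093, 0.1218]
ee_rot: [0.0, 0.998, 0.061, 0.0]
wrist_force: [-1.0, -9.5, 20.6]
width: 0.0134
```

Emit:
servo_tool([
  {"dx":0,"dy":0,"dz":0,"ax":0,"ay":0,"az":0},
  {"dx":0,"dy":0,"dz":0,"ax":0,"ay":0,"az":0},
  {"dx":0,"dy":0,"dz":0,"ax":0,"ay":0,"az":0},
])

```text
time_s: 3.35
ee_pos: [0.5165, -0.1095, 0.1217]
ee_rot: [0.0, 0.998, 0.061, 0.0]
wrist_force: [-1.0, -1.7, 5.9]
width: 0.0125
```

Emit:
servo_tool([
  {"dx":0,"dy":0,"dz":-0.01,"ax":0,"ay":0,"az":0},
  {"dx":0,"dy":0,"dz":-0.01,"ax":0,"ay":0,"az":0},
  {"dx":0,"dy":0,"dz":-0.01,"ax":0,"ay":0,"az":0},
  {"dx":0,"dy":0,"dz":-0.01,"ax":0,"ay":0,"az":0},
  {"dx":0,"dy":0,"dz":0,"ax":0,"ay":0,"az":0},
])

```text
time_s: 3.85
ee_pos: [0.5167, -0.1092, 0.1628]
ee_rot: [0.0, 0.998, 0.061, 0.001]
wrist_force: [-0.6, -0.3, -2.5]
width: 0.0128
```

Run:
```python
from h import *
st()
ims=snap();a=ims["side"]["pixels"][100:240,230:430,::-1]; b=ims["top"]["pixels"][140:280,230:430,::-1]
cv2.imwrite("pics/s2.png",cv2.resize(np.hstack([a,b]),None,fx=2,fy=2,interpolation=cv2.INTER_CUBIC))
```

```text
t 3.9 tcp mm [ 516.7 -109.2  162.8] yaw 6.98 quat [2.000e-04 9.981e-01 6.090e-02 1.000e-03] F [-0.6 -0.3 -2.5] w 12.8
```

View pics/s2.png

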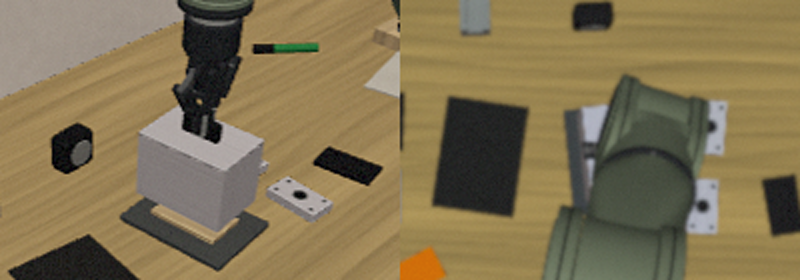

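Emit:
servo_tool([
  {"dx":0.003,"dy":-0.0268,"dz":0,"ax":0,"ay":0,"az":0},
  {"dx":0.003,"dy":-0.0268,"dz":0,"ax":0,"ay":0,"az":0},
  {"dx":0.003,"dy":-0.0268,"dz":0,"ax":0,"ay":0,"az":0},
  {"dx":0.003,"dy":-0.0268,"dz":0,"ax":0,"ay":0,"az":0},
  {"dx":0.003,"dy":-0.0268,"dz":0,"ax":0,"ay":0,"az":0},
])

```text
time_s: 4.45
ee_pos: [0.5145, 0.0267, 0.1609]
ee_rot: [-0.0, 0.998, 0.061, -0.0]
wrist_force: [0.8, 0.0, -1.7]
width: 0.0131
```

Emit:
servo_tool([
  {"dx":0.003,"dy":-0.0268,"dz":0,"ax":0,"ay":0,"az":0},
  {"dx":0.003,"dy":-0.0268,"dz":0,"ax":0,"ay":0,"az":0},
  {"dx":0.003,"dy":-0.0268,"dz":0,"ax":0,"ay":0,"az":0},
  {"dx":0,"dy":0,"dz":0,"ax":0,"ay":0,"az":0.122},
  {"dx":0,"dy":0,"dz":0,"ax":0,"ay":0,"az":0.122},
])

```text
time_s: 4.95
ee_pos: [0.5137, 0.1073, 0.1608]
ee_rot: [0.0, 0.998, -0.063, -0.0]
wrist_force: [0.5, -1.0, -1.4]
width: 0.0128
```

Emit:
servo_tool([
  {"dx":0,"dy":0,"dz":0.015,"ax":0,"ay":0,"az":0},
  {"dx":0,"dy":0,"dz":0.015,"ax":0,"ay":0,"az":0},
  {"dx":0,"dy":0,"dz":0.01,"ax":0,"ay":0,"az":0},
  {"dx":0,"dy":0,"dz":0,"ax":0,"ay":0,"az":0},
])

```text
time_s: 5.35
ee_pos: [0.5134, 0.1064, 0.1201]
ee_rot: [0.0, 0.998, -0.061, -0.001]
wrist_force: [-0.3, -0.6, -2.1]
width: 0.0127
```

Emit:
servo_tool([
  {"dx":0,"dy":0,"dz":0.004,"ax":0,"ay":0,"az":0},
  {"dx":0,"dy":0,"dz":0.003,"ax":0,"ay":0,"az":0},
  {"dx":0,"dy":0,"dz":0,"ax":0,"ay":0,"az":0},
])

```text
time_s: 5.65
ee_pos: [0.5142, 0.1064, 0.1148]
ee_rot: [-0.0, 0.998, -0.061, 0.0]
wrist_force: [-1.3, -1.6, 3.7]
width: 0.0126
```

Emit:
servo_tool([
  {"dx":0,"dy":0,"dz":0,"ax":0,"ay":0,"az":0},
  {"dx":0,"dy":0,"dz":0,"ax":0,"ay":0,"az":0},
  {"dx":0,"dy":0,"dz":0,"ax":0,"ay":0,"az":0},
  {"dx":0,"dy":0,"dz":0,"ax":0,"ay":0,"az":0},
], claw=0.05)

```text
time_s: 6.05
ee_pos: [0.5141, 0.1066, 0.1144]
ee_rot: [-0.0, 0.998, -0.061, 0.0]
wrist_force: [-0.5, -0.6, 0.6]
width: 0.0501
```

Emit:
servo_tool([
  {"dx":0,"dy":0,"dz":-0.02,"ax":0,"ay":0,"az":0},
  {"dx":0,"dy":0,"dz":-0.03,"ax":0,"ay":0,"az":0},
  {"dx":0,"dy":0,"dz":-0.03,"ax":0,"ay":0,"az":0},
  {"dx":0,"dy":0,"dz":-0.03,"ax":0,"ay":0,"az":0},
  {"dx":0,"dy":0,"dz":0,"ax":0,"ay":0,"az":0},
], claw=0.0854)

```text
time_s: 6.55
ee_pos: [0.5151, 0.1066, 0.2274]
ee_rot: [-0.001, 0.998, -0.061, 0.002]
wrist_force: [0.2, 0.1, -0.5]
width: 0.0855
```

Run:
```python
from h import *
go([.440,-.267,.12],np.radians(-1.4))
ims=snap()
a=ims["top"]["pixels"][130:270,150:450,::-1];b=ims["side"]["pixels"][100:340,110:450,::-1]
cv2.imwrite("pics/t3.png",np.vstack([cv2.resize(a,(600,280),interpolation=cv2.INTER_CUBIC),cv2.resize(b,(600,320))]))
```

```text
t 6.5 tcp mm [515.1 106.6 227.4] yaw -7.0 quat [-8.000e-04  9.981e-01 -6.110e-02  2.300e-03] F [ 0.2  0.1 -0.5] w 85.5
tool shift mm [-29.  380.  107.4] az -0.098
```

View pics/t3.png

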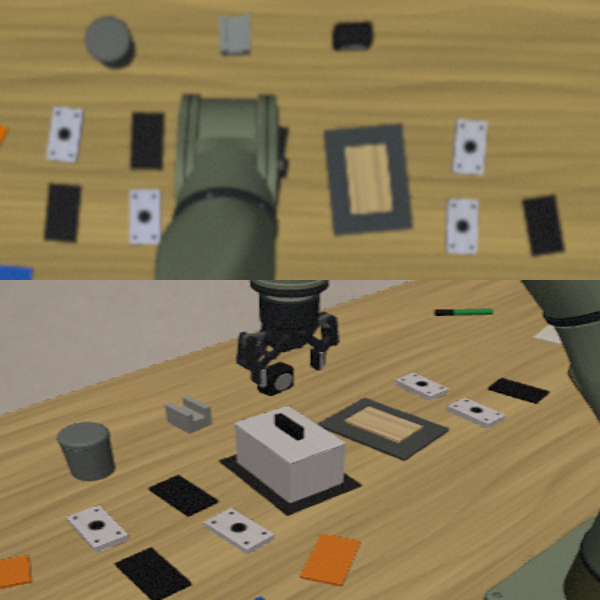

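```bash
cat >> h.py <<'E'
_m=masks
def masks(d):
    o=_m(d); h=cv2.cvtColor(big(d),cv2.COLOR_RGB2HSV).astype(int)
    o["base"]=((h[...,2]<105)&(h[...,1]<110)).astype(np.uint8); return o
E
python3 - <<'E'
from h import *
ims=snap()
P,Y=fit(ims,"base",(.18,.134,.010),np.array([.515,-.108,.005]),.12)
for n,d in ims.items():   # plinth top: woody hole inside the base contour
    b=masks(d)["base"]; q=np.zeros_like(b); h=(hull(d,P,Y,(.17,.124,.010))*K).astype(np.int32); cv2.fillConvexPoly(q,h,1)
    c=blob(q&(1-b),proj(d,P)[0]); w=np.array([ray(d,x,.018)[:2]*1e3 for x in c[:,0]]).astype(np.float32)
    print(n,"plinth",cv2.minAreaRect(w), "cen",ray(d,cen(c),.018)[:2]*1e3)
for p in [(.574,-.281),(.440,-.267)]: fit(ims,"white",PL,np.r_[p,.008]); fit({"top":ims["top"]},"white",PL,np.r_[p,.008],zfix=.008)
fit(ims,"black",SP,np.array([.4466,-.4055,.004]),.16)
E
```

```text
base xyz mm [ 515.6 -107.8    6. ] yaw deg 6.8 res px [-0.3 -0.  -0.   0.3] area {'top': 0.96, 'side': 0.95} LW [np.float64(135.0), np.float64(179.0)]
top plinth ((515.3171997070312, -109.01837158203125), (116.43984985351562, 72.42285919189453), 6.575268268585205) cen [ 515.00301105 -108.75418432]
side plinth ((515.5448608398438, -106.31836700439453), (116.0509033203125, 76.77859497070312), 6.759688377380371) cen [ 513.67718256 -105.89245205]
white xyz mm [ 574.1 -280.9    8.5] yaw deg -4.4 res px [ 0.6 -0.1 -0.   0. ] area {'top': 1.02, 'side': 0.88} LW [np.float64(55.0), np.float64(95.0)]
white xyz mm [ 573.9 -279.1    8. ] yaw deg -4.4 res px [ 0. -0.] area {'top': 1.02} LW [np.float64(55.0), np.float64(95.0)]
white xyz mm [ 440.8 -267.2    8.7] yaw deg -0.8 res px [ 0.  -0.2  0.5  0.2] area {'top': 1.03, 'side': 0.94} LW [np.float64(55.0), np.float64(95.0)]
white xyz mm [ 440.1 -267.1    8. ] yaw deg -0.8 res px [-0. -0.] area {'top': 1.03} LW [np.float64(55.0), np.float64(95.0)]
black xyz mm [ 446.4 -404.6    4.1] yaw deg 9.9 res px [ 0.3 -0.2  0.2  0. ] area {'top': 0.78, 'side': 0.86} LW [np.float64(51.0), np.float64(91.0)]
```

Emit:
servo_tool([
  {"dx":-0.003,"dy":0.038,"dz":0,"ax":0,"ay":0,"az":0},
  {"dx":-0.003,"dy":0.038,"dz":0,"ax":0,"ay":0,"az":0},
  {"dx":-0.003,"dy":0.038,"dz":0,"ax":0,"ay":0,"az":0},
  {"dx":-0.003,"dy":0.038,"dz":0,"ax":0,"ay":0,"az":0},
  {"dx":-0.003,"dy":0.038,"dz":0,"ax":0,"ay":0,"az":0},
])

```text
time_s: 7.25
ee_pos: [0.4752, -0.0816, 0.2235]
ee_rot: [-0.0, 0.998, -0.061, -0.001]
wrist_force: [1.1, 0.1, 0.4]
width: 0.0853
```

Emit:
servo_tool([
  {"dx":-0.003,"dy":0.038,"dz":0,"ax":0,"ay":0,"az":0},
  {"dx":-0.003,"dy":0.038,"dz":0,"ax":0,"ay":0,"az":0},
  {"dx":-0.003,"dy":0.038,"dz":0,"ax":0,"ay":0,"az":0},
  {"dx":-0.003,"dy":0.038,"dz":0,"ax":0,"ay":0,"az":0},
  {"dx":0,"dy":0,"dz":0,"ax":0,"ay":0,"az":-0.098},
])

```text
time_s: 7.75
ee_pos: [0.4436, -0.2341, 0.2234]
ee_rot: [0.001, 1.0, -0.015, -0.001]
wrist_force: [0.6, 2.0, -0.2]
width: 0.0855
```

Run:
```python
from h import *
ims=snap("side")
fit(ims,"white",PL,np.array([.440,-.267,.008]),zfix=.008)
go([.440,-.267,.0],np.radians(-1.4))
```

```text
white xyz mm [ 441.4 -268.4    8. ] yaw deg -2.5 res px [-0.1  1.1] area {'side': 0.76} LW [np.float64(69.0), np.float64(103.0)]
t 7.8 tcp mm [ 444.4 -231.7  223.4] yaw -1.06 quat [ 1.0e-04  1.0e+00 -9.2e-03 -8.0e-04] F [-0.6  0.7  0.2] w 86.0
tool shift mm [ -3.8  35.4 223.4] az 0.006
```

Emit:
servo_tool([
  {"dx":-0.004,"dy":0.0355,"dz":0.01,"ax":0,"ay":0,"az":0},
  {"dx":0,"dy":0,"dz":0.04,"ax":0,"ay":0,"az":0},
  {"dx":0,"dy":0,"dz":0.04,"ax":0,"ay":0,"az":0},
  {"dx":0,"dy":0,"dz":0.04,"ax":0,"ay":0,"az":0},
  {"dx":0,"dy":0,"dz":0.04,"ax":0,"ay":0,"az":0},
])

```text
time_s: 8.3
ee_pos: [0.4404, -0.2641, 0.0522]
ee_rot: [-0.0, 1.0, -0.013, -0.0]
wrist_force: [1.1, -0.6, -0.5]
width: 0.0852
```

Emit:
servo_tool([
  {"dx":0,"dy":0,"dz":0.02,"ax":0,"ay":0,"az":0},
  {"dx":0,"dy":0,"dz":0.015,"ax":0,"ay":0,"az":0},
  {"dx":0,"dy":0,"dz":0,"ax":0,"ay":0,"az":0},
])

```text
time_s: 8.6
ee_pos: [0.4397, -0.2639, 0.0172]
ee_rot: [-0.001, 1.0, -0.013, -0.002]
wrist_force: [0.4, -0.7, 0.9]
width: 0.0854
```

Run:
```python
from h import *
ims=snap("side")
go([.4405,-.2675,.0],np.radians(-0.9))
cv2.imwrite("pics/s4.png",cv2.resize(ims["side"]["pixels"][120:240,310:470,::-1],None,fx=4,fy=4,interpolation=cv2.INTER_CUBIC))
```

```text
t 8.7 tcp mm [ 440.2 -264.2   18.5] yaw -1.42 quat [-6.000e-04  9.999e-01 -1.240e-02 -1.000e-03] F [ 0.2 -0.3  0.2] w 85.3
tool shift mm [ 0.4  3.3 18.5] az -0.009
```

View pics/s4.png

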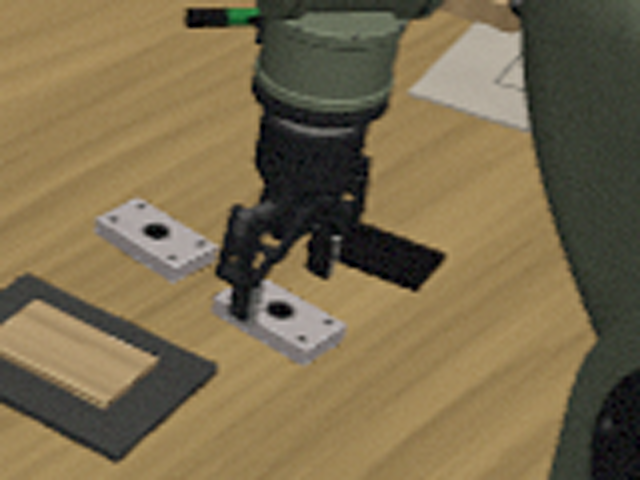

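Emit:
servo_tool([
  {"dx":0,"dy":0.003,"dz":0,"ax":0,"ay":0,"az":-0.009},
  {"dx":0,"dy":0,"dz":0.01,"ax":0,"ay":0,"az":0},
  {"dx":0,"dy":0,"dz":0.007,"ax":0,"ay":0,"az":0},
  {"dx":0,"dy":0,"dz":0,"ax":0,"ay":0,"az":0},
])

```text
time_s: 9.05
ee_pos: [0.4403, -0.2677, 0.0014]
ee_rot: [-0.0, 1.0, -0.008, -0.0]
wrist_force: [-0.6, 1.3, 0.5]
width: 0.0857
```

Emit:
servo_tool([
  {"dx":0,"dy":0,"dz":0,"ax":0,"ay":0,"az":0},
  {"dx":0,"dy":0,"dz":0,"ax":0,"ay":0,"az":0},
  {"dx":0,"dy":0,"dz":0,"ax":0,"ay":0,"az":0},
  {"dx":0,"dy":0,"dz":0,"ax":0,"ay":0,"az":0},
  {"dx":0,"dy":0,"dz":0,"ax":0,"ay":0,"az":0},
], claw=0)

```text
time_s: 9.55
ee_pos: [0.4407, -0.268, 0.0028]
ee_rot: [0.0, 1.0, -0.008, 0.0]
wrist_force: [-1.1, 1.0, 9.8]
width: 0.0481
```

Emit:
servo_tool([
  {"dx":0,"dy":0,"dz":-0.01,"ax":0,"ay":0,"az":0},
  {"dx":0,"dy":0,"dz":-0.02,"ax":0,"ay":0,"az":0},
  {"dx":0,"dy":0,"dz":-0.02,"ax":0,"ay":0,"az":0},
  {"dx":0,"dy":0,"dz":-0.02,"ax":0,"ay":0,"az":0},
  {"dx":0,"dy":0,"dz":0,"ax":0,"ay":0,"az":0},
])

```text
time_s: 10.05
ee_pos: [0.4414, -0.2685, 0.0747]
ee_rot: [0.001, 1.0, -0.008, 0.001]
wrist_force: [0.3, -0.0, -3.1]
width: 0.0482
```

Run:
```python
from h import *
go([.5153,-.108,.0],np.radians(6.7))
```

```text
t 10.1 tcp mm [ 441.4 -268.5   74.7] yaw -0.87 quat [ 8.0e-04  1.0e+00 -7.6e-03  1.4e-03] F [ 0.3 -0.  -3.1] w 48.2
tool shift mm [  71.5 -161.6   74.7] az -0.132
```

Emit:
servo_tool([
  {"dx":0,"dy":0,"dz":0,"ax":0,"ay":0,"az":-0.132},
  {"dx":0.0184,"dy":-0.0302,"dz":0,"ax":0,"ay":0,"az":0},
  {"dx":0.0184,"dy":-0.0302,"dz":0,"ax":0,"ay":0,"az":0},
  {"dx":0.0184,"dy":-0.0302,"dz":0,"ax":0,"ay":0,"az":0},
  {"dx":0.0184,"dy":-0.0302,"dz":0,"ax":0,"ay":0,"az":0},
])

```text
time_s: 10.55
ee_pos: [0.4999, -0.138, 0.0718]
ee_rot: [-0.0, 0.998, 0.058, -0.0]
wrist_force: [0.4, 0.2, -1.3]
width: 0.0481
```

Emit:
servo_tool([
  {"dx":0.0184,"dy":-0.0302,"dz":0,"ax":0,"ay":0,"az":0},
  {"dx":0,"dy":0,"dz":0.02,"ax":0,"ay":0,"az":0},
  {"dx":0,"dy":0,"dz":0.015,"ax":0,"ay":0,"az":0},
  {"dx":0,"dy":0,"dz":0.01,"ax":0,"ay":0,"az":0},
  {"dx":0,"dy":0,"dz":0,"ax":0,"ay":0,"az":0},
])

```text
time_s: 11.05
ee_pos: [0.5137, -0.1073, 0.0261]
ee_rot: [-0.0, 0.998, 0.058, -0.001]
wrist_force: [-0.6, 0.1, -2.2]
width: 0.0482
```

Run:
```python
from h import *
go([.5153,-.108,.0208],np.radians(6.7))
ims=snap("side")
cv2.imwrite("pics/s5.png",cv2.resize(ims["side"]["pixels"][140:260,250:410,::-1],None,fx=4,fy=4,interpolation=cv2.INTER_CUBIC))
```

```text
t 11.1 tcp mm [ 513.7 -107.3   26.1] yaw 6.67 quat [-3.000e-04  9.983e-01  5.820e-02 -1.000e-03] F [-0.6  0.1 -2.2] w 48.2
tool shift mm [1.5 0.9 5.3] az -0.001
```

View pics/s5.png

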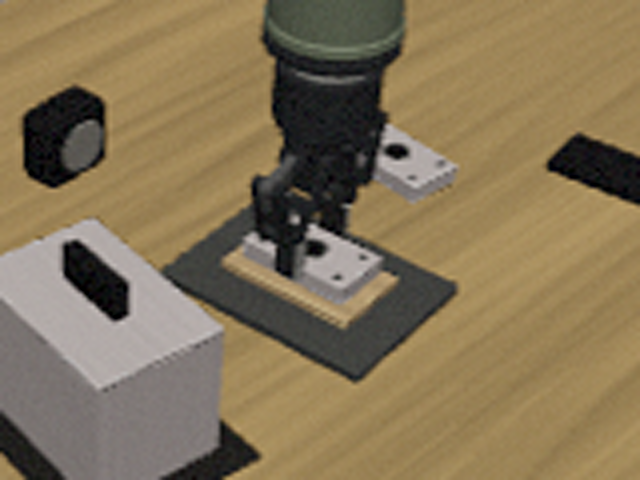

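Emit:
servo_tool([
  {"dx":0.0015,"dy":0.0009,"dz":0,"ax":0,"ay":0,"az":0},
  {"dx":0,"dy":0,"dz":0.003,"ax":0,"ay":0,"az":0},
  {"dx":0,"dy":0,"dz":0.0025,"ax":0,"ay":0,"az":0},
  {"dx":0,"dy":0,"dz":0,"ax":0,"ay":0,"az":0},
])

```text
time_s: 11.5
ee_pos: [0.5159, -0.108, 0.0216]
ee_rot: [-0.0, 0.998, 0.058, -0.0]
wrist_force: [1.1, 0.1, -2.9]
width: 0.0481
```

Emit:
servo_tool([
  {"dx":0,"dy":0,"dz":0,"ax":0,"ay":0,"az":0},
  {"dx":0,"dy":0,"dz":0,"ax":0,"ay":0,"az":0},
  {"dx":0,"dy":0,"dz":0,"ax":0,"ay":0,"az":0},
], claw=0.065)

```text
time_s: 11.8
ee_pos: [0.516, -0.108, 0.0219]
ee_rot: [-0.0, 0.998, 0.058, 0.0]
wrist_force: [0.4, -0.6, 0.6]
width: 0.0649
```

Emit:
servo_tool([
  {"dx":0,"dy":0,"dz":-0.01,"ax":0,"ay":0,"az":0},
  {"dx":0,"dy":0,"dz":-0.02,"ax":0,"ay":0,"az":0},
  {"dx":0,"dy":0,"dz":-0.03,"ax":0,"ay":0,"az":0},
  {"dx":0,"dy":0,"dz":-0.03,"ax":0,"ay":0,"az":0},
])

```text
time_s: 12.2
ee_pos: [0.5157, -0.108, 0.1135]
ee_rot: [-0.0, 0.998, 0.058, -0.0]
wrist_force: [0.6, 0.5, 0.3]
width: 0.065
```

Emit:
servo_tool([
  {"dx":-0.0128,"dy":0.0358,"dz":0,"ax":0,"ay":0,"az":0},
  {"dx":-0.0128,"dy":0.0358,"dz":0,"ax":0,"ay":0,"az":0},
  {"dx":-0.0128,"dy":0.0358,"dz":0,"ax":0,"ay":0,"az":0},
  {"dx":-0.0128,"dy":0.0358,"dz":0,"ax":0,"ay":0,"az":0},
  {"dx":-0.0128,"dy":0.0358,"dz":0,"ax":0,"ay":0,"az":0},
], claw=0.0854)

```text
time_s: 12.7
ee_pos: [0.4727, -0.2948, 0.1127]
ee_rot: [0.0, 0.998, 0.058, 0.0]
wrist_force: [-0.1, 0.7, 0.2]
width: 0.0857
```

Emit:
servo_tool([
  {"dx":-0.0128,"dy":0.0358,"dz":0,"ax":0,"ay":0,"az":0},
  {"dx":-0.0128,"dy":0.0358,"dz":0,"ax":0,"ay":0,"az":0},
  {"dx":-0.0128,"dy":0.0358,"dz":0,"ax":0,"ay":0,"az":0},
  {"dx":0,"dy":0,"dz":0,"ax":0,"ay":0,"az":-0.056},
  {"dx":0,"dy":0,"dz":0,"ax":0,"ay":0,"az":0},
])

```text
time_s: 13.2
ee_pos: [0.4471, -0.405, 0.1123]
ee_rot: [0.0, 0.996, 0.086, 0.0]
wrist_force: [-0.2, 1.0, -0.2]
width: 0.0853
```

Run:
```python
from h import *
ims=snap()
fit(ims,"white",PL,np.array([.515,-.108,.026]),.12)
fit({"top":ims["top"]},"white",PL,np.array([.515,-.108,.026]),.12,zfix=.026)
fit({"side":ims["side"]},"black",SP,np.array([.4464,-.4046,.004]),.17,zfix=.004)
go([.4464,-.4046,.0],np.radians(9.9))
```

```text
white xyz mm [ 516.8 -107.4   27.6] yaw deg 6.6 res px [-0.1 -0.4  0.8  0.4] area {'top': 1.06, 'side': 0.87} LW [np.float64(56.0), np.float64(95.0)]
white xyz mm [ 515.6 -108.    26. ] yaw deg 6.6 res px [-0. -0.] area {'top': 1.06} LW [np.float64(56.0), np.float64(95.0)]
black xyz mm [ 447.  -404.4    4. ] yaw deg 9.8 res px [-0. -0.] area {'side': 0.87} LW [np.float64(64.0), np.float64(99.0)]
t 13.3 tcp mm [ 448.  -403.7  112.2] yaw 9.86 quat [-2.000e-04  9.963e-01  8.590e-02  1.000e-04] F [0.3 1.3 0.4] w 85.4
tool shift mm [ -1.7   0.6 112.2] az -0.001
```

Emit:
servo_tool([
  {"dx":-0.0015,"dy":0.0005,"dz":0.03,"ax":0,"ay":0,"az":0},
  {"dx":0,"dy":0,"dz":0.03,"ax":0,"ay":0,"az":0},
  {"dx":0,"dy":0,"dz":0.03,"ax":0,"ay":0,"az":0},
  {"dx":0,"dy":0,"dz":0.012,"ax":0,"ay":0,"az":0},
  {"dx":0,"dy":0,"dz":0.0055,"ax":0,"ay":0,"az":0},
])

```text
time_s: 13.8
ee_pos: [0.4464, -0.4044, 0.0038]
ee_rot: [-0.0, 0.996, 0.086, -0.0]
wrist_force: [-0.7, -0.8, -0.6]
width: 0.0853
```

Emit:
servo_tool([
  {"dx":0,"dy":0,"dz":0,"ax":0,"ay":0,"az":0},
  {"dx":0,"dy":0,"dz":0,"ax":0,"ay":0,"az":0},
  {"dx":0,"dy":0,"dz":0,"ax":0,"ay":0,"az":0},
  {"dx":0,"dy":0,"dz":0,"ax":0,"ay":0,"az":0},
  {"dx":0,"dy":0,"dz":0,"ax":0,"ay":0,"az":0},
], claw=0, grip_force=40)

```text
time_s: 14.3
ee_pos: [0.4485, -0.4077, 0.0082]
ee_rot: [0.003, 0.996, 0.086, 0.003]
wrist_force: [1.5, -17.0, 38.0]
width: 0.0125
```

Emit:
servo_tool([
  {"dx":0,"dy":0,"dz":-0.01,"ax":0,"ay":0,"az":0},
  {"dx":0,"dy":0,"dz":-0.02,"ax":0,"ay":0,"az":0},
  {"dx":0,"dy":0,"dz":-0.02,"ax":0,"ay":0,"az":0},
  {"dx":0,"dy":0,"dz":-0.02,"ax":0,"ay":0,"az":0},
  {"dx":0,"dy":0,"dz":0,"ax":0,"ay":0,"az":0},
])

```text
time_s: 14.8
ee_pos: [0.4472, -0.406, 0.0774]
ee_rot: [0.002, 0.996, 0.086, 0.001]
wrist_force: [-0.4, 0.3, -0.6]
width: 0.0003
```

Run:
```python
from h import *
go([.5155,-.108,.0],np.radians(6.6))
ims=snap("side"); e,_=st(); P,Y=fit(ims,"black",SP,np.r_[e[:2],e[2]],.17,zfix=e[2]+.0)
cv2.imwrite("pics/s6.png",cv2.resize(ims["side"]["pixels"][90:210,330:490,::-1],None,fx=4,fy=4,interpolation=cv2.INTER_CUBIC))
```

```text
t 14.8 tcp mm [ 447.2 -406.    77.4] yaw 9.89 quat [0.0015 0.9963 0.0862 0.0015] F [-0.4  0.3 -0.6] w 0.3
tool shift mm [ 118.5 -281.9   77.4] az 0.057
t 14.8 tcp mm [ 446.8 -405.6   75.9] yaw 9.89 quat [8.000e-04 9.963e-01 8.620e-02 9.000e-04] F [-0.6  0.8 -0.8] w -0.3
black xyz mm [ 433.  -383.7   75.9] yaw deg 9.9 res px [  4.4 -14.5] area {'side': 0.81} LW [np.float64(59.0), np.float64(90.0)]
```

View pics/s6.png

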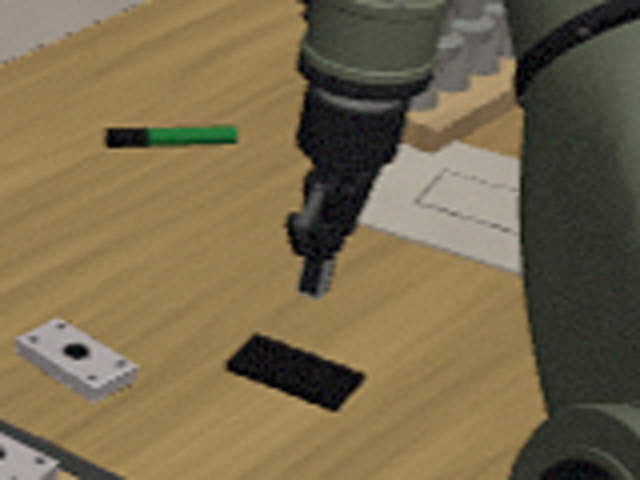

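Emit:
servo_tool([
  {"dx":0,"dy":0,"dz":0,"ax":0,"ay":0,"az":0},
  {"dx":0,"dy":0,"dz":0,"ax":0,"ay":0,"az":0},
  {"dx":0,"dy":0,"dz":0,"ax":0,"ay":0,"az":0},
  {"dx":0,"dy":0,"dz":0,"ax":0,"ay":0,"az":0},
  {"dx":0,"dy":0,"dz":0,"ax":0,"ay":0,"az":0},
], claw=0.0854)

```text
time_s: 15.35
ee_pos: [0.4462, -0.4051, 0.0741]
ee_rot: [-0.0, 0.996, 0.086, -0.0]
wrist_force: [0.8, 0.0, 0.3]
width: 0.0718
```

Run:
```python
from h import *
ims=snap()
P,Y=fit({"side":ims["side"]},"black",SP,np.array([.4464,-.4046,.004]),.17,zfix=.004)
go([P[0],P[1],-.0025],Y)
```

```text
black xyz mm [ 446.9 -403.6    4. ] yaw deg 9.9 res px [-0.  0.] area {'side': 0.86} LW [np.float64(64.0), np.float64(98.0)]
t 15.4 tcp mm [ 446.2 -405.1   74.2] yaw 9.9 quat [-1.000e-04  9.963e-01  8.630e-02 -1.000e-04] F [-0.   0.8  0.3] w 84.7
tool shift mm [ 0.9 -1.4 76.7] az 0.001
```

Emit:
servo_tool([
  {"dx":0.0005,"dy":-0.001,"dz":0.03,"ax":0,"ay":0,"az":0},
  {"dx":0,"dy":0,"dz":0.025,"ax":0,"ay":0,"az":0},
  {"dx":0,"dy":0,"dz":0.015,"ax":0,"ay":0,"az":0},
  {"dx":0,"dy":0,"dz":0.006,"ax":0,"ay":0,"az":0},
  {"dx":0,"dy":0,"dz":0,"ax":0,"ay":0,"az":0},
])

```text
time_s: 15.95
ee_pos: [0.4465, -0.4041, -0.0019]
ee_rot: [-0.0, 0.996, 0.086, -0.0]
wrist_force: [0.2, 1.2, -0.4]
width: 0.0854
```

Emit:
servo_tool([
  {"dx":0,"dy":0,"dz":0,"ax":0,"ay":0,"az":0},
  {"dx":0,"dy":0,"dz":0,"ax":0,"ay":0,"az":0},
  {"dx":0,"dy":0,"dz":0,"ax":0,"ay":0,"az":0},
  {"dx":0,"dy":0,"dz":0,"ax":0,"ay":0,"az":0},
  {"dx":0,"dy":0,"dz":0,"ax":0,"ay":0,"az":0},
], claw=0.046, grip_force=40)

```text
time_s: 16.45
ee_pos: [0.4469, -0.4044, -0.0005]
ee_rot: [0.0, 0.996, 0.086, 0.0]
wrist_force: [-0.9, 1.3, 9.3]
width: 0.0545
```

Emit:
servo_tool([
  {"dx":0,"dy":0,"dz":-0.01,"ax":0,"ay":0,"az":0},
  {"dx":0,"dy":0,"dz":-0.02,"ax":0,"ay":0,"az":0},
  {"dx":0,"dy":0,"dz":-0.02,"ax":0,"ay":0,"az":0},
  {"dx":0,"dy":0,"dz":-0.02,"ax":0,"ay":0,"az":0},
  {"dx":0,"dy":0,"dz":0,"ax":0,"ay":0,"az":0},
])

```text
time_s: 16.95
ee_pos: [0.4475, -0.405, 0.0715]
ee_rot: [0.001, 0.996, 0.086, 0.001]
wrist_force: [0.2, -0.1, -0.8]
width: 0.0543
```

Run:
```python
from h import *
go([.5155,-.108,.0],np.radians(6.6))
```

```text
t 16.9 tcp mm [ 447.5 -405.    71.5] yaw 9.9 quat [0.0015 0.9963 0.0863 0.0014] F [ 0.2 -0.1 -0.8] w 54.3
tool shift mm [ 118.1 -280.9   71.5] az 0.058
```

Emit:
servo_tool([
  {"dx":0,"dy":0,"dz":0,"ax":0,"ay":0,"az":0.058},
  {"dx":0.0127,"dy":-0.0359,"dz":0,"ax":0,"ay":0,"az":0},
  {"dx":0.0127,"dy":-0.0359,"dz":0,"ax":0,"ay":0,"az":0},
  {"dx":0.0127,"dy":-0.0359,"dz":0,"ax":0,"ay":0,"az":0},
  {"dx":0.0127,"dy":-0.0359,"dz":0,"ax":0,"ay":0,"az":0},
])

```text
time_s: 17.45
ee_pos: [0.4807, -0.2541, 0.0685]
ee_rot: [-0.0, 0.998, 0.057, 0.0]
wrist_force: [0.5, -0.1, -0.9]
width: 0.0542
```

Emit:
servo_tool([
  {"dx":0.0127,"dy":-0.0359,"dz":0,"ax":0,"ay":0,"az":0},
  {"dx":0.0127,"dy":-0.0359,"dz":0,"ax":0,"ay":0,"az":0},
  {"dx":0.0127,"dy":-0.0359,"dz":0,"ax":0,"ay":0,"az":0},
  {"dx":0.0127,"dy":-0.0359,"dz":0,"ax":0,"ay":0,"az":0},
  {"dx":0,"dy":0,"dz":0,"ax":0,"ay":0,"az":0},
])

```text
time_s: 17.95
ee_pos: [0.5157, -0.1016, 0.0683]
ee_rot: [-0.001, 0.998, 0.061, 0.0]
wrist_force: [-0.2, -0.8, -0.6]
width: 0.0543
```

Emit:
servo_tool([
  {"dx":0,"dy":0,"dz":0.015,"ax":0,"ay":0,"az":0},
  {"dx":0,"dy":0,"dz":0.01,"ax":0,"ay":0,"az":0},
  {"dx":0,"dy":0,"dz":0.005,"ax":0,"ay":0,"az":0},
  {"dx":0,"dy":0,"dz":0,"ax":0,"ay":0,"az":0},
])

```text
time_s: 18.35
ee_pos: [0.5142, -0.1074, 0.0378]
ee_rot: [-0.0, 0.998, 0.057, -0.001]
wrist_force: [-0.4, -0.9, -0.4]
width: 0.0544
```

Run:
```python
from h import *
go([.5155,-.108,.033],np.radians(6.6))
```

```text
t 18.4 tcp mm [ 514.2 -107.4   37.8] yaw 6.54 quat [-2.000e-04  9.984e-01  5.710e-02 -5.000e-04] F [-0.4 -0.9 -0.4] w 54.4
tool shift mm [1.2 0.7 4.8] az -0.001
```

Emit:
servo_tool([
  {"dx":0.0012,"dy":0.0007,"dz":0.002,"ax":0,"ay":0,"az":0},
  {"dx":0,"dy":0,"dz":0.0025,"ax":0,"ay":0,"az":0},
  {"dx":0,"dy":0,"dz":0,"ax":0,"ay":0,"az":0},
  {"dx":0,"dy":0,"dz":0,"ax":0,"ay":0,"az":0},
])

```text
time_s: 18.75
ee_pos: [0.5159, -0.1077, 0.0339]
ee_rot: [-0.0, 0.998, 0.057, 0.0]
wrist_force: [-0.3, -0.4, -0.7]
width: 0.0544
```

Emit:
servo_tool([
  {"dx":0,"dy":0,"dz":0,"ax":0,"ay":0,"az":0},
  {"dx":0,"dy":0,"dz":0,"ax":0,"ay":0,"az":0},
  {"dx":0,"dy":0,"dz":0,"ax":0,"ay":0,"az":0},
], claw=0.07)

```text
time_s: 19.05
ee_pos: [0.5159, -0.1077, 0.0339]
ee_rot: [-0.0, 0.998, 0.057, 0.0]
wrist_force: [0.4, -0.1, -0.1]
width: 0.0698
```

Emit:
servo_tool([
  {"dx":0,"dy":0,"dz":-0.01,"ax":0,"ay":0,"az":0},
  {"dx":0,"dy":0,"dz":-0.02,"ax":0,"ay":0,"az":0},
  {"dx":0,"dy":0,"dz":-0.03,"ax":0,"ay":0,"az":0},
  {"dx":0,"dy":0,"dz":-0.02,"ax":0,"ay":0,"az":0},
])

```text
time_s: 19.45
ee_pos: [0.5161, -0.1078, 0.1161]
ee_rot: [0.0, 0.998, 0.057, 0.001]
wrist_force: [0.8, 0.2, 0.3]
width: 0.0701
```

Emit:
servo_tool([
  {"dx":0.0076,"dy":0.0355,"dz":0,"ax":0,"ay":0,"az":0},
  {"dx":0.0076,"dy":0.0355,"dz":0,"ax":0,"ay":0,"az":0},
  {"dx":0.0076,"dy":0.0355,"dz":0,"ax":0,"ay":0,"az":0},
  {"dx":0.0076,"dy":0.0355,"dz":0,"ax":0,"ay":0,"az":0},
  {"dx":0.0076,"dy":0.0355,"dz":0,"ax":0,"ay":0,"az":0},
], claw=0.0854)

```text
time_s: 19.95
ee_pos: [0.5741, -0.2812, 0.1148]
ee_rot: [0.0, 0.998, 0.057, 0.0]
wrist_force: [-0.7, 0.3, -0.1]
width: 0.0855
```

Emit:
servo_tool([
  {"dx":0,"dy":0,"dz":0,"ax":0,"ay":0,"az":0.096},
  {"dx":0,"dy":0,"dz":0,"ax":0,"ay":0,"az":0.096},
  {"dx":0,"dy":0,"dz":0,"ax":0,"ay":0,"az":0},
])

```text
time_s: 20.25
ee_pos: [0.5739, -0.2796, 0.1143]
ee_rot: [0.0, 0.999, -0.04, -0.0]
wrist_force: [-1.2, 0.7, -0.2]
width: 0.0853
```

Run:
```python
from h import *
ims=snap()
fit(ims,"black",SP,np.array([.515,-.108,.038]),.12)
fit({"top":ims["top"]},"black",SP,np.array([.515,-.108,.038]),.12,zfix=.038)
fit({"side":ims["side"]},"white",PL,np.array([.574,-.280,.008]),-.07,zfix=.008)
go([.574,-.280,.0],np.radians(-4.4))
for n in ims: cv2.imwrite(f"pics/7{n}.png",ims[n]["pixels"][:,:,::-1])
cv2.imwrite("pics/s7.png",cv2.resize(np.hstack([ims["side"]["pixels"][120:250,260:440,::-1],ims["top"]["pixels"][150:280,250:430,::-1]]),None,fx=2.2,fy=2.2,interpolation=cv2.INTER_CUBIC))
```

```text
black xyz mm [ 515.1 -107.8   38.4] yaw deg 6.4 res px [ 0.1 -0.3  0.1  0.3] area {'top': 0.76, 'side': 0.96} LW [np.float64(49.0), np.float64(91.0)]
black xyz mm [ 515. -108.   38.] yaw deg 6.4 res px [ 0.2 -0.3] area {'top': 0.76} LW [np.float64(49.0), np.float64(91.0)]
white xyz mm [ 576.8 -285.2    8. ] yaw deg -5.1 res px [ 0.  -0.1] area {'side': 0.79} LW [np.float64(67.0), np.float64(107.0)]
t 20.4 tcp mm [ 574.  -279.5  114.3] yaw -4.24 quat [ 0.000e+00  9.993e-01 -3.700e-02  1.000e-04] F [ 0.2  0.1 -0.6] w 85.1
tool shift mm [  0.    0.5 114.3] az 0.003
```

View pics/s7.png

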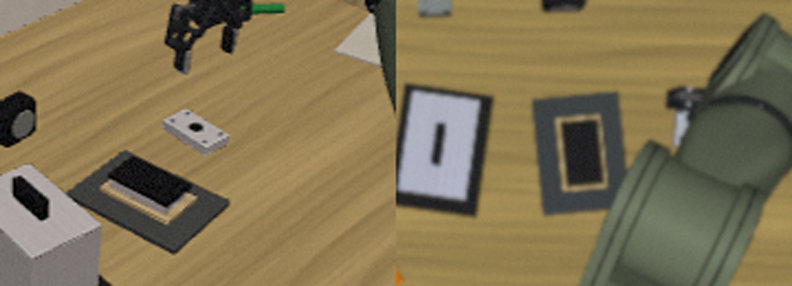

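Emit:
servo_tool([
  {"dx":0.0005,"dy":0.0015,"dz":0.03,"ax":0,"ay":0,"az":0},
  {"dx":0,"dy":0,"dz":0.03,"ax":0,"ay":0,"az":0},
  {"dx":0,"dy":0,"dz":0.03,"ax":0,"ay":0,"az":0},
  {"dx":0,"dy":0,"dz":0.015,"ax":0,"ay":0,"az":0},
  {"dx":0,"dy":0,"dz":0.008,"ax":0,"ay":0,"az":0},
])

```text
time_s: 20.85
ee_pos: [0.5741, -0.281, 0.0001]
ee_rot: [-0.0, 0.999, -0.038, -0.0]
wrist_force: [-0.2, -0.2, -0.0]
width: 0.0851
```

Emit:
servo_tool([
  {"dx":0,"dy":0,"dz":0,"ax":0,"ay":0,"az":0},
  {"dx":0,"dy":0,"dz":0,"ax":0,"ay":0,"az":0},
  {"dx":0,"dy":0,"dz":0,"ax":0,"ay":0,"az":0},
  {"dx":0,"dy":0,"dz":0,"ax":0,"ay":0,"az":0},
  {"dx":0,"dy":0,"dz":0,"ax":0,"ay":0,"az":0},
], claw=0.04, grip_force=60)

```text
time_s: 21.35
ee_pos: [0.575, -0.2814, 0.0024]
ee_rot: [0.0, 0.999, -0.038, 0.001]
wrist_force: [-2.6, 2.2, 9.5]
width: 0.0484
```

Emit:
servo_tool([
  {"dx":0,"dy":0,"dz":-0.01,"ax":0,"ay":0,"az":0},
  {"dx":0,"dy":0,"dz":-0.03,"ax":0,"ay":0,"az":0},
  {"dx":0,"dy":0,"dz":-0.03,"ax":0,"ay":0,"az":0},
  {"dx":0,"dy":0,"dz":-0.03,"ax":0,"ay":0,"az":0},
  {"dx":0,"dy":0,"dz":0,"ax":0,"ay":0,"az":0},
])

```text
time_s: 21.85
ee_pos: [0.5759, -0.2822, 0.1057]
ee_rot: [0.001, 0.999, -0.039, 0.003]
wrist_force: [-1.1, -1.1, -2.7]
width: 0.048
```

Run:
```python
from h import *
go([.5155,-.108,.0],np.radians(6.6))
ims=snap("side")
e,y=st()
fit(ims,"white",PL,e+np.array([0,0,.007]),y,zfix=e[2]+.007)
```

```text
t 21.9 tcp mm [ 575.9 -282.2  105.7] yaw -4.41 quat [ 0.0013  0.9993 -0.0385  0.0029] F [-1.1 -1.1 -2.7] w 48.0
tool shift mm [ -73.6 -169.   105.7] az -0.192
t 21.9 tcp mm [ 575.2 -281.6  103.3] yaw -4.42 quat [ 7.000e-04  9.993e-01 -3.850e-02  1.700e-03] F [ 0.1  0.3 -2.4] w 48.4
white xyz mm [ 556.5 -287.1  110.3] yaw deg -3.3 res px [-0.2  0.5] area {'side': 0.45} LW [np.float64(72.0), np.float64(92.0)]
```

Emit:
servo_tool([
  {"dx":0,"dy":0,"dz":0,"ax":0,"ay":0,"az":-0.096},
  {"dx":0,"dy":0,"dz":0,"ax":0,"ay":0,"az":-0.096},
  {"dx":-0.0078,"dy":-0.0358,"dz":0,"ax":0,"ay":0,"az":0},
  {"dx":-0.0078,"dy":-0.0358,"dz":0,"ax":0,"ay":0,"az":0},
  {"dx":-0.0078,"dy":-0.0358,"dz":0,"ax":0,"ay":0,"az":0},
])

```text
time_s: 22.4
ee_pos: [0.5377, -0.1759, 0.1004]
ee_rot: [-0.0, 0.998, 0.057, -0.0]
wrist_force: [1.1, -0.4, -2.5]
width: 0.0482
```

Emit:
servo_tool([
  {"dx":-0.0078,"dy":-0.0358,"dz":0,"ax":0,"ay":0,"az":0},
  {"dx":-0.0078,"dy":-0.0358,"dz":0,"ax":0,"ay":0,"az":0},
  {"dx":0,"dy":0,"dz":0.025,"ax":0,"ay":0,"az":0},
  {"dx":0,"dy":0,"dz":0.015,"ax":0,"ay":0,"az":0},
  {"dx":0,"dy":0,"dz":0.01,"ax":0,"ay":0,"az":0},
])

```text
time_s: 22.9
ee_pos: [0.5145, -0.1076, 0.0496]
ee_rot: [-0.0, 0.998, 0.058, -0.001]
wrist_force: [-0.2, -0.2, -1.2]
width: 0.0486
```

Emit:
servo_tool([
  {"dx":0,"dy":0,"dz":0,"ax":0,"ay":0,"az":0},
  {"dx":0,"dy":0,"dz":0,"ax":0,"ay":0,"az":0},
])

```text
time_s: 23.1
ee_pos: [0.5151, -0.108, 0.0511]
ee_rot: [-0.0, 0.998, 0.057, -0.0]
wrist_force: [0.5, 0.0, -2.1]
width: 0.0483
```

Run:
```python
from h import *
go([.5155,-.108,.044],np.radians(6.6))
```

```text
t 23.1 tcp mm [ 515.1 -108.    51.1] yaw 6.56 quat [-0.      0.9984  0.0572 -0.    ] F [ 0.5  0.  -2.1] w 48.3
tool shift mm [ 0.4 -0.   7.1] az -0.001
```

Emit:
servo_tool([
  {"dx":0.0004,"dy":0,"dz":0.004,"ax":0,"ay":0,"az":0},
  {"dx":0,"dy":0,"dz":0.003,"ax":0,"ay":0,"az":0},
  {"dx":0,"dy":0,"dz":0,"ax":0,"ay":0,"az":0},
  {"dx":0,"dy":0,"dz":0,"ax":0,"ay":0,"az":0},
])

```text
time_s: 23.5
ee_pos: [0.5158, -0.1079, 0.0444]
ee_rot: [0.0, 0.998, 0.057, 0.001]
wrist_force: [-0.8, 1.2, 9.8]
width: 0.0484
```

Emit:
servo_tool([
  {"dx":0,"dy":0,"dz":0,"ax":0,"ay":0,"az":0},
  {"dx":0,"dy":0,"dz":0,"ax":0,"ay":0,"az":0},
  {"dx":0,"dy":0,"dz":0,"ax":0,"ay":0,"az":0},
], claw=0.065)

```text
time_s: 23.8
ee_pos: [0.5155, -0.1078, 0.0438]
ee_rot: [-0.0, 0.998, 0.057, 0.0]
wrist_force: [0.4, 0.3, -0.1]
width: 0.0649
```

Emit:
servo_tool([
  {"dx":0,"dy":0,"dz":-0.01,"ax":0,"ay":0,"az":0},
  {"dx":0,"dy":0,"dz":-0.03,"ax":0,"ay":0,"az":0},
  {"dx":0,"dy":0,"dz":-0.04,"ax":0,"ay":0,"az":0},
  {"dx":0,"dy":0,"dz":-0.04,"ax":0,"ay":0,"az":0},
  {"dx":0,"dy":0,"dz":-0.04,"ax":0,"ay":0,"az":0},
])

```text
time_s: 24.3
ee_pos: [0.5151, -0.1078, 0.2062]
ee_rot: [0.0, 0.998, 0.057, 0.0]
wrist_force: [-0.1, -0.9, -0.5]
width: 0.0649
```

Emit:
servo_tool([
  {"dx":0.01,"dy":-0.0364,"dz":0,"ax":0,"ay":0,"az":0},
  {"dx":0.01,"dy":-0.0364,"dz":0,"ax":0,"ay":0,"az":0},
  {"dx":0.01,"dy":-0.0364,"dz":0,"ax":0,"ay":0,"az":0},
  {"dx":0.01,"dy":-0.0364,"dz":0,"ax":0,"ay":0,"az":0},
  {"dx":0.01,"dy":-0.0364,"dz":0,"ax":0,"ay":0,"az":0},
], claw=0.0854)

```text
time_s: 24.8
ee_pos: [0.5442, 0.0803, 0.2046]
ee_rot: [-0.0, 0.998, 0.057, 0.0]
wrist_force: [0.5, -0.5, -0.6]
width: 0.0851
```

Emit:
servo_tool([
  {"dx":0.01,"dy":-0.0364,"dz":0,"ax":0,"ay":0,"az":0},
  {"dx":0.01,"dy":-0.0364,"dz":0,"ax":0,"ay":0,"az":0},
  {"dx":0.01,"dy":-0.0364,"dz":0,"ax":0,"ay":0,"az":0},
  {"dx":0.01,"dy":-0.0364,"dz":0,"ax":0,"ay":0,"az":0},
  {"dx":0.01,"dy":-0.0364,"dz":0,"ax":0,"ay":0,"az":0},
])

```text
time_s: 25.3
ee_pos: [0.573, 0.2668, 0.2047]
ee_rot: [-0.0, 0.998, 0.057, 0.0]
wrist_force: [1.8, -0.3, 0.3]
width: 0.0855
```

Emit:
servo_tool([
  {"dx":0,"dy":0,"dz":0.02,"ax":0,"ay":0,"az":0.11},
  {"dx":0,"dy":0,"dz":0.03,"ax":0,"ay":0,"az":0},
  {"dx":0,"dy":0,"dz":0.03,"ax":0,"ay":0,"az":0},
  {"dx":0,"dy":0,"dz":0.02,"ax":0,"ay":0,"az":0},
  {"dx":0,"dy":0,"dz":0,"ax":0,"ay":0,"az":0},
])

```text
time_s: 25.8
ee_pos: [0.572, 0.2649, 0.1022]
ee_rot: [0.001, 1.0, 0.002, -0.002]
wrist_force: [0.6, 0.1, 0.2]
width: 0.0856
```

Run:
```python
from h import *
ims=snap()
fit(ims,"white",PL,np.array([.515,-.108,.050]),.12)
fit({"top":ims["top"]},"white",PL,np.array([.515,-.108,.05]),.12,zfix=.05)
fit({"side":ims["side"]},"black",SP,np.array([.5735,.2654,.004]),0,zfix=.004)
go([.5735,.2654,-.002],np.radians(.3))
print("others")
fit({"side":ims["side"]},"black",SP,np.array([.447,.405,.004]),0,zfix=.004)
fit({"side":ims["side"]},"white",PL,np.array([.577,.4055,.008]),0,zfix=.008)
fit({"side":ims["side"]},"white",PL,np.array([.4448,.264,.008]),0,zfix=.008)
cv2.imwrite("pics/s8.png",cv2.resize(np.hstack([ims["side"]["pixels"][150:330,130:380,::-1],ims["top"]["pixels"][140:320,160:410,::-1]]),None,fx=1.6,fy=1.6,interpolation=cv2.INTER_CUBIC))
```

```text
white xyz mm [ 516.1 -109.2   50.1] yaw deg 6.0 res px [-0.1 -0.2  0.1  0.1] area {'top': 1.06, 'side': 0.93} LW [np.float64(56.0), np.float64(96.0)]
white xyz mm [ 515.5 -110.1   50. ] yaw deg 6.0 res px [ 0.2 -0. ] area {'top': 1.06} LW [np.float64(56.0), np.float64(96.0)]
black xyz mm [573.9 265.6   4. ] yaw deg 0.6 res px [-0. -0.] area {'side': 0.89} LW [np.float64(57.0), np.float64(102.0)]
t 25.9 tcp mm [573.4 265.3 105. ] yaw 0.27 quat [-1.0e-04  1.0e+00  2.4e-03  3.0e-04] F [-0.2 -0.5  0.5] w 85.5
tool shift mm [ 1.00e-01 -1.00e-01  1.07e+02] az -0.001
others
black xyz mm [448.1 404.8   4. ] yaw deg -3.0 res px [0.  0.1] area {'side': 0.9} LW [np.float64(56.0), np.float64(101.0)]
white xyz mm [581.5 404.2   8. ] yaw deg -5.9 res px [-0. -0.] area {'side': 0.97} LW [np.float64(55.0), np.float64(106.0)]
white xyz mm [461.9 229.6   8. ] yaw deg 1.8 res px [-0.3 -0.1] area {'side': 0.96} LW [np.float64(60.0), np.float64(102.0)]
```

View pics/s8.png

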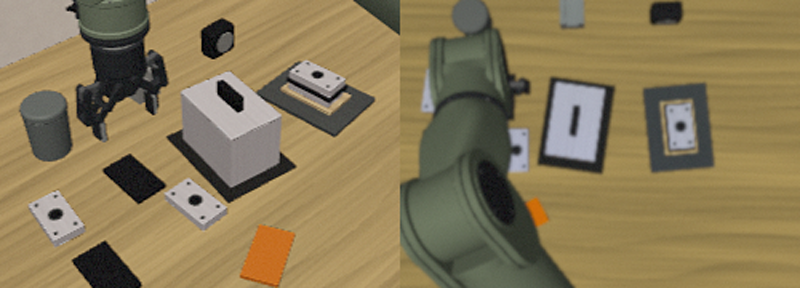

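Emit:
servo_tool([
  {"dx":0,"dy":0,"dz":0.03,"ax":0,"ay":0,"az":0},
  {"dx":0,"dy":0,"dz":0.03,"ax":0,"ay":0,"az":0},
  {"dx":0,"dy":0,"dz":0.027,"ax":0,"ay":0,"az":0},
  {"dx":0,"dy":0,"dz":0.014,"ax":0,"ay":0,"az":0},
  {"dx":0,"dy":0,"dz":0.006,"ax":0,"ay":0,"az":0},
])

```text
time_s: 26.4
ee_pos: [0.5733, 0.2653, -0.003]
ee_rot: [-0.0, 1.0, 0.002, 0.0]
wrist_force: [1.4, -0.6, 0.3]
width: 0.0855
```

Emit:
servo_tool([
  {"dx":0,"dy":0,"dz":0,"ax":0,"ay":0,"az":0},
  {"dx":0,"dy":0,"dz":0,"ax":0,"ay":0,"az":0},
  {"dx":0,"dy":0,"dz":0,"ax":0,"ay":0,"az":0},
  {"dx":0,"dy":0,"dz":0,"ax":0,"ay":0,"az":0},
  {"dx":0,"dy":0,"dz":0,"ax":0,"ay":0,"az":0},
], claw=0.046, grip_force=40)

```text
time_s: 26.9
ee_pos: [0.5738, 0.2656, -0.0015]
ee_rot: [-0.0, 1.0, 0.002, 0.001]
wrist_force: [-2.1, -0.9, 8.8]
width: 0.0546
```

Emit:
servo_tool([
  {"dx":0,"dy":0,"dz":-0.01,"ax":0,"ay":0,"az":0},
  {"dx":0,"dy":0,"dz":-0.04,"ax":0,"ay":0,"az":0},
  {"dx":0,"dy":0,"dz":-0.05,"ax":0,"ay":0,"az":0},
  {"dx":0,"dy":0,"dz":-0.05,"ax":0,"ay":0,"az":0},
  {"dx":0,"dy":0,"dz":-0.05,"ax":0,"ay":0,"az":0},
])

```text
time_s: 27.4
ee_pos: [0.5729, 0.265, 0.2004]
ee_rot: [-0.0, 1.0, 0.002, 0.001]
wrist_force: [0.9, 0.6, -0.1]
width: 0.0543
```

Run:
```python
from h import *
go([.5155,-.1085,.0],np.radians(6.4))
```

```text
t 27.4 tcp mm [572.9 265.  200.4] yaw 0.26 quat [-2.0e-04  1.0e+00  2.2e-03  6.0e-04] F [ 0.9  0.6 -0.1] w 54.3
tool shift mm [-59.1 373.3 200.4] az -0.107
```

Emit:
servo_tool([
  {"dx":-0.0059,"dy":0.0373,"dz":0,"ax":0,"ay":0,"az":0},
  {"dx":-0.0059,"dy":0.0373,"dz":0,"ax":0,"ay":0,"az":0},
  {"dx":-0.0059,"dy":0.0373,"dz":0,"ax":0,"ay":0,"az":0},
  {"dx":-0.0059,"dy":0.0373,"dz":0,"ax":0,"ay":0,"az":0},
  {"dx":-0.0059,"dy":0.0373,"dz":0,"ax":0,"ay":0,"az":0},
])

```text
time_s: 27.9
ee_pos: [0.5442, 0.0772, 0.1982]
ee_rot: [-0.0, 1.0, 0.002, 0.001]
wrist_force: [1.0, -0.1, 0.0]
width: 0.0547
```

Emit:
servo_tool([
  {"dx":-0.0059,"dy":0.0373,"dz":0,"ax":0,"ay":0,"az":0},
  {"dx":-0.0059,"dy":0.0373,"dz":0,"ax":0,"ay":0,"az":0},
  {"dx":-0.0059,"dy":0.0373,"dz":0,"ax":0,"ay":0,"az":0},
  {"dx":-0.0059,"dy":0.0373,"dz":0,"ax":0,"ay":0,"az":0},
  {"dx":-0.0059,"dy":0.0373,"dz":0,"ax":0,"ay":0,"az":0},
])

```text
time_s: 28.4
ee_pos: [0.5156, -0.1096, 0.1981]
ee_rot: [0.0, 1.0, 0.002, 0.001]
wrist_force: [1.1, 0.0, -0.4]
width: 0.0546
```

Emit:
servo_tool([
  {"dx":0,"dy":0,"dz":0.02,"ax":0,"ay":0,"az":-0.107},
  {"dx":0,"dy":0,"dz":0.04,"ax":0,"ay":0,"az":0},
  {"dx":0,"dy":0,"dz":0.04,"ax":0,"ay":0,"az":0},
  {"dx":0,"dy":0,"dz":0.025,"ax":0,"ay":0,"az":0},
  {"dx":0,"dy":0,"dz":0,"ax":0,"ay":0,"az":0},
])

```text
time_s: 28.9
ee_pos: [0.5149, -0.1079, 0.0704]
ee_rot: [-0.0, 0.998, 0.056, -0.002]
wrist_force: [1.2, -0.4, 1.3]
width: 0.0544
```

Emit:
servo_tool([
  {"dx":0,"dy":0,"dz":0,"ax":0,"ay":0,"az":0},
  {"dx":0,"dy":0,"dz":0,"ax":0,"ay":0,"az":0},
])

```text
time_s: 29.1
ee_pos: [0.5168, -0.1082, 0.0737]
ee_rot: [0.0, 0.998, 0.056, 0.001]
wrist_force: [-0.1, -0.7, -0.3]
width: 0.0548
```

Run:
```python
from h import *
go([.5155,-.1085,.057],np.radians(6.4))
```

```text
t 29.1 tcp mm [ 516.8 -108.2   73.7] yaw 6.41 quat [3.000e-04 9.984e-01 5.590e-02 1.200e-03] F [-0.1 -0.7 -0.3] w 54.8
tool shift mm [-1.3  0.2 16.7] az 0.0
```

Emit:
servo_tool([
  {"dx":-0.001,"dy":0,"dz":0.01,"ax":0,"ay":0,"az":0},
  {"dx":0,"dy":0,"dz":0.004,"ax":0,"ay":0,"az":0},
  {"dx":0,"dy":0,"dz":0.0025,"ax":0,"ay":0,"az":0},
  {"dx":0,"dy":0,"dz":0,"ax":0,"ay":0,"az":0},
])

```text
time_s: 29.5
ee_pos: [0.5149, -0.1081, 0.0564]
ee_rot: [-0.0, 0.998, 0.056, 0.0]
wrist_force: [-6.4, 2.0, 28.3]
width: 0.0543
```

Emit:
servo_tool([
  {"dx":0,"dy":0,"dz":0,"ax":0,"ay":0,"az":0},
  {"dx":0,"dy":0,"dz":0,"ax":0,"ay":0,"az":0},
  {"dx":0,"dy":0,"dz":0,"ax":0,"ay":0,"az":0},
], claw=0.07)

```text
time_s: 29.8
ee_pos: [0.5149, -0.1081, 0.0552]
ee_rot: [-0.0, 0.998, 0.056, -0.0]
wrist_force: [-0.3, -0.6, -0.2]
width: 0.0702
```

Emit:
servo_tool([
  {"dx":0,"dy":0,"dz":-0.01,"ax":0,"ay":0,"az":0},
  {"dx":0,"dy":0,"dz":-0.03,"ax":0,"ay":0,"az":0},
  {"dx":0,"dy":0,"dz":-0.04,"ax":0,"ay":0,"az":0},
  {"dx":0,"dy":0,"dz":-0.04,"ax":0,"ay":0,"az":0},
  {"dx":0,"dy":0,"dz":-0.03,"ax":0,"ay":0,"az":0},
])

```text
time_s: 30.3
ee_pos: [0.5149, -0.1083, 0.2083]
ee_rot: [0.0, 0.998, 0.056, 0.001]
wrist_force: [0.1, 0.1, -0.2]
width: 0.0703
```

Run:
```python
from h import *
ims=snap()
for p,y in [((.462,.230,.008),.03),((.577,.4055,.008),-.1)]:
    fit(ims,"white",PL,np.array(p),y); P,Y=fit({"top":ims["top"]},"white",PL,np.array(p),y,zfix=.008); go([P[0],P[1],.0],Y)
fit(ims,"black",SP,np.array([.447,.405,.004]),-.05)
fit({"side":ims["side"]},"black",SP,np.array([.5155,-.108,.062]),.11,zfix=.062)
```

```text
white xyz mm [460.9 230.5   9.7] yaw deg 1.8 res px [-0.1 -0.6  0.   0.9] area {'top': 1.03, 'side': 0.83} LW [np.float64(53.0), np.float64(94.0)]
white xyz mm [459.1 230.3   8. ] yaw deg 1.8 res px [0. 0.] area {'top': 1.03} LW [np.float64(53.0), np.float64(94.0)]
t 30.4 tcp mm [ 516.  -108.5  209.4] yaw 6.4 quat [6.000e-04 9.984e-01 5.580e-02 2.700e-03] F [ 0.  -0.4 -1.3] w 70.1
tool shift mm [ -18.8 -343.1  209.4] az 0.081
white xyz mm [578.7 405.3  12.5] yaw deg -5.7 res px [-0.1 -0.   0.  -0.1] area {'top': 1.02, 'side': 0.92} LW [np.float64(56.0), np.float64(95.0)]
white xyz mm [579.2 405.8   8. ] yaw deg -5.7 res px [ 0. -0.] area {'top': 1.03} LW [np.float64(56.0), np.float64(95.0)]
t 30.4 tcp mm [ 516.  -108.5  209.4] yaw 6.4 quat [6.000e-04 9.984e-01 5.580e-02 2.700e-03] F [ 0.  -0.4 -1.3] w 70.1
tool shift mm [ 120.  -504.1  209.4] az 0.211
black xyz mm [447.1 404.7   4.9] yaw deg -2.8 res px [-0.  -0.2  0.3  0.1] area {'top': 0.77, 'side': 0.91} LW [np.float64(51.0), np.float64(91.0)]
black xyz mm [ 514.8 -108.1   62. ] yaw deg 8.1 res px [ 0.1 -0. ] area {'side': 0.9} LW [np.float64(64.0), np.float64(102.0)]
```

Emit:
servo_tool([
  {"dx":-0.0018,"dy":-0.0343,"dz":0,"ax":0,"ay":0,"az":0},
  {"dx":-0.0018,"dy":-0.0343,"dz":0,"ax":0,"ay":0,"az":0},
  {"dx":-0.0018,"dy":-0.0343,"dz":0,"ax":0,"ay":0,"az":0},
  {"dx":-0.0018,"dy":-0.0343,"dz":0,"ax":0,"ay":0,"az":0},
  {"dx":-0.0018,"dy":-0.0343,"dz":0,"ax":0,"ay":0,"az":0},
])

```text
time_s: 30.9
ee_pos: [0.4863, 0.0626, 0.2054]
ee_rot: [-0.0, 0.998, 0.056, -0.0]
wrist_force: [0.6, 0.5, -0.1]
width: 0.0701
```

Emit:
servo_tool([
  {"dx":-0.0018,"dy":-0.0343,"dz":0,"ax":0,"ay":0,"az":0},
  {"dx":-0.0018,"dy":-0.0343,"dz":0,"ax":0,"ay":0,"az":0},
  {"dx":-0.0018,"dy":-0.0343,"dz":0,"ax":0,"ay":0,"az":0},
  {"dx":-0.0018,"dy":-0.0343,"dz":0,"ax":0,"ay":0,"az":0},
  {"dx":-0.0018,"dy":-0.0343,"dz":0,"ax":0,"ay":0,"az":0},
])

```text
time_s: 31.4
ee_pos: [0.4582, 0.232, 0.2055]
ee_rot: [-0.0, 0.998, 0.056, -0.0]
wrist_force: [0.2, 0.1, -0.3]
width: 0.0701
```

Run:
```python
from h import *
ims=snap("top")
P,Y=fit({"top":ims["top"]},"black",SP,np.array([.5155,-.108,.062]),.11,zfix=.062)
go([.4598,.2305,.0],np.radians(1.8))
```

```text
black xyz mm [ 515.5 -108.    62. ] yaw deg 6.7 res px [-0.2 -0.6] area {'top': 0.88} LW [np.float64(58.0), np.float64(91.0)]
t 31.4 tcp mm [456.6 237.8 205.1] yaw 6.73 quat [-1.500e-03  9.983e-01  5.870e-02 -7.000e-04] F [-4.2  9.8 -0.8] w 69.8
tool shift mm [  2.3   7.7 205.1] az 0.086
```

Emit:
servo_tool([
  {"dx":0,"dy":0,"dz":0.02,"ax":0,"ay":0,"az":0.08},
  {"dx":0,"dy":0,"dz":0.04,"ax":0,"ay":0,"az":0},
  {"dx":0,"dy":0,"dz":0.04,"ax":0,"ay":0,"az":0},
  {"dx":0,"dy":0,"dz":0.04,"ax":0,"ay":0,"az":0},
  {"dx":0,"dy":0,"dz":0,"ax":0,"ay":0,"az":0},
])

```text
time_s: 31.95
ee_pos: [0.457, 0.2296, 0.0621]
ee_rot: [0.001, 1.0, 0.016, -0.003]
wrist_force: [0.1, -0.9, 1.1]
width: 0.0701
```

Run:
```python
from h import *
ims=snap("side")
go([.4598,.2305,.001],np.radians(1.8))
cv2.imwrite("pics/s9.png",cv2.resize(ims["side"]["pixels"][170:330,180:380,::-1],None,fx=3,fy=3,interpolation=cv2.INTER_CUBIC))
```

```text
t 32.0 tcp mm [458.1 230.   64.7] yaw 1.79 quat [ 7.000e-04  9.999e-01  1.560e-02 -1.500e-03] F [ 1.3 -0.5  0.1] w 69.9
tool shift mm [ 1.8 -0.5 63.7] az -0.0
```

View pics/s9.png

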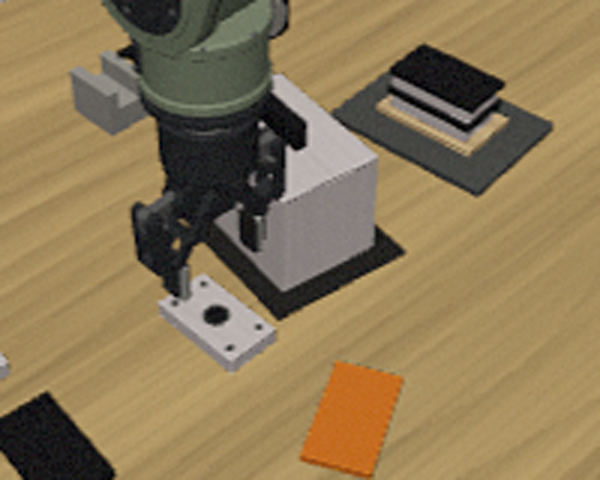

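Emit:
servo_tool([
  {"dx":0.0015,"dy":0,"dz":0.03,"ax":0,"ay":0,"az":0},
  {"dx":0,"dy":0,"dz":0.02,"ax":0,"ay":0,"az":0},
  {"dx":0,"dy":0,"dz":0.013,"ax":0,"ay":0,"az":0},
  {"dx":0,"dy":0,"dz":0,"ax":0,"ay":0,"az":0},
])

```text
time_s: 32.4
ee_pos: [0.4605, 0.2308, 0.0027]
ee_rot: [-0.0, 1.0, 0.016, -0.0]
wrist_force: [-1.2, 0.8, 0.7]
width: 0.0699
```

Emit:
servo_tool([
  {"dx":0,"dy":0,"dz":0,"ax":0,"ay":0,"az":0},
  {"dx":0,"dy":0,"dz":0,"ax":0,"ay":0,"az":0},
  {"dx":0,"dy":0,"dz":0,"ax":0,"ay":0,"az":0},
  {"dx":0,"dy":0,"dz":0,"ax":0,"ay":0,"az":0},
  {"dx":0,"dy":0,"dz":0,"ax":0,"ay":0,"az":0},
], claw=0.04, grip_force=60)

```text
time_s: 32.9
ee_pos: [0.4609, 0.231, 0.004]
ee_rot: [-0.0, 1.0, 0.016, 0.001]
wrist_force: [-1.5, -1.2, 12.6]
width: 0.0482
```

Emit:
servo_tool([
  {"dx":0,"dy":0,"dz":-0.01,"ax":0,"ay":0,"az":0},
  {"dx":0,"dy":0,"dz":-0.04,"ax":0,"ay":0,"az":0},
  {"dx":0,"dy":0,"dz":-0.05,"ax":0,"ay":0,"az":0},
  {"dx":0,"dy":0,"dz":-0.05,"ax":0,"ay":0,"az":0},
  {"dx":0,"dy":0,"dz":-0.05,"ax":0,"ay":0,"az":0},
])

```text
time_s: 33.4
ee_pos: [0.4597, 0.2304, 0.2057]
ee_rot: [-0.0, 1.0, 0.016, 0.0]
wrist_force: [0.3, 0.7, -2.1]
width: 0.0481
```

Run:
```python
from h import *
go([.5155,-.108,.0],np.radians(6.5))
```

```text
t 33.4 tcp mm [459.7 230.4 205.7] yaw 1.79 quat [-2.000e-04  9.999e-01  1.560e-02  2.000e-04] F [ 0.3  0.7 -2.1] w 48.1
tool shift mm [ 45.2 340.  205.7] az -0.082
```

Emit:
servo_tool([
  {"dx":0.0045,"dy":0.034,"dz":0,"ax":0,"ay":0,"az":0},
  {"dx":0.0045,"dy":0.034,"dz":0,"ax":0,"ay":0,"az":0},
  {"dx":0.0045,"dy":0.034,"dz":0,"ax":0,"ay":0,"az":0},
  {"dx":0.0045,"dy":0.034,"dz":0,"ax":0,"ay":0,"az":0},
  {"dx":0.0045,"dy":0.034,"dz":0,"ax":0,"ay":0,"az":0},
])

```text
time_s: 33.9
ee_pos: [0.488, 0.0601, 0.2036]
ee_rot: [-0.0, 1.0, 0.016, 0.0]
wrist_force: [1.4, 0.2, -0.8]
width: 0.0481
```

Emit:
servo_tool([
  {"dx":0.0045,"dy":0.034,"dz":0,"ax":0,"ay":0,"az":0},
  {"dx":0.0045,"dy":0.034,"dz":0,"ax":0,"ay":0,"az":0},
  {"dx":0.0045,"dy":0.034,"dz":0,"ax":0,"ay":0,"az":0},
  {"dx":0.0045,"dy":0.034,"dz":0,"ax":0,"ay":0,"az":0},
  {"dx":0.0045,"dy":0.034,"dz":0,"ax":0,"ay":0,"az":0},
])

```text
time_s: 34.4
ee_pos: [0.5158, -0.1091, 0.2036]
ee_rot: [0.0, 1.0, 0.016, 0.0]
wrist_force: [-0.1, -0.5, -1.2]
width: 0.048
```

Emit:
servo_tool([
  {"dx":0,"dy":0,"dz":0.02,"ax":0,"ay":0,"az":-0.082},
  {"dx":0,"dy":0,"dz":0.04,"ax":0,"ay":0,"az":0},
  {"dx":0,"dy":0,"dz":0.04,"ax":0,"ay":0,"az":0},
  {"dx":0,"dy":0,"dz":0.02,"ax":0,"ay":0,"az":0},
  {"dx":0,"dy":0,"dz":0,"ax":0,"ay":0,"az":0},
])

```text
time_s: 34.9
ee_pos: [0.515, -0.1076, 0.0813]
ee_rot: [-0.0, 0.998, 0.057, -0.002]
wrist_force: [0.3, -0.4, -1.0]
width: 0.048
```

Emit:
servo_tool([
  {"dx":0,"dy":0,"dz":0,"ax":0,"ay":0,"az":0},
  {"dx":0,"dy":0,"dz":0,"ax":0,"ay":0,"az":0},
])

```text
time_s: 35.1
ee_pos: [0.5167, -0.1078, 0.084]
ee_rot: [0.0, 0.998, 0.057, 0.001]
wrist_force: [0.1, 0.4, -1.9]
width: 0.0485
```

Run:
```python
from h import *
go([.5155,-.108,.069],np.radians(6.5))
```

```text
t 35.1 tcp mm [ 516.7 -107.8   84. ] yaw 6.52 quat [3.000e-04 9.984e-01 5.690e-02 1.000e-03] F [ 0.1  0.4 -1.9] w 48.5
tool shift mm [-1.2  0.1 15. ] az 0.0
```

Emit:
servo_tool([
  {"dx":-0.001,"dy":0,"dz":0.009,"ax":0,"ay":0,"az":0},
  {"dx":0,"dy":0,"dz":0.003,"ax":0,"ay":0,"az":0},
  {"dx":0,"dy":0,"dz":0.002,"ax":0,"ay":0,"az":0},
  {"dx":0,"dy":0,"dz":0,"ax":0,"ay":0,"az":0},
])

```text
time_s: 35.5
ee_pos: [0.5151, -0.1077, 0.0699]
ee_rot: [-0.0, 0.998, 0.057, 0.0]
wrist_force: [-9.5, 3.4, 40.6]
width: 0.0479
```

Emit:
servo_tool([
  {"dx":0,"dy":0,"dz":0,"ax":0,"ay":0,"az":0},
  {"dx":0,"dy":0,"dz":0,"ax":0,"ay":0,"az":0},
  {"dx":0,"dy":0,"dz":0,"ax":0,"ay":0,"az":0},
], claw=0.065)

```text
time_s: 35.8
ee_pos: [0.5151, -0.1078, 0.0682]
ee_rot: [-0.0, 0.998, 0.057, -0.0]
wrist_force: [0.4, 0.1, -0.3]
width: 0.0649
```

Emit:
servo_tool([
  {"dx":0,"dy":0,"dz":-0.01,"ax":0,"ay":0,"az":0},
  {"dx":0,"dy":0,"dz":-0.04,"ax":0,"ay":0,"az":0},
  {"dx":0,"dy":0,"dz":-0.04,"ax":0,"ay":0,"az":0},
  {"dx":0,"dy":0,"dz":-0.04,"ax":0,"ay":0,"az":0},
  {"dx":0,"dy":0,"dz":0,"ax":0,"ay":0,"az":0},
])

```text
time_s: 36.3
ee_pos: [0.5165, -0.1083, 0.2032]
ee_rot: [0.001, 0.998, 0.057, 0.003]
wrist_force: [0.5, 1.7, -1.6]
width: 0.0651
```

Emit:
servo_tool([
  {"dx":-0.0007,"dy":-0.037,"dz":0,"ax":0,"ay":0,"az":0},
  {"dx":-0.0007,"dy":-0.037,"dz":0,"ax":0,"ay":0,"az":0},
  {"dx":-0.0007,"dy":-0.037,"dz":0,"ax":0,"ay":0,"az":0},
  {"dx":-0.0007,"dy":-0.037,"dz":0,"ax":0,"ay":0,"az":0},
  {"dx":-0.0007,"dy":-0.037,"dz":0,"ax":0,"ay":0,"az":0},
], claw=0.0854)

```text
time_s: 36.8
ee_pos: [0.4901, 0.0771, 0.1988]
ee_rot: [-0.0, 0.998, 0.057, 0.0]
wrist_force: [1.4, 0.3, 0.1]
width: 0.0852
```

Emit:
servo_tool([
  {"dx":-0.0007,"dy":-0.037,"dz":0,"ax":0,"ay":0,"az":0},
  {"dx":-0.0007,"dy":-0.037,"dz":0,"ax":0,"ay":0,"az":0},
  {"dx":-0.0007,"dy":-0.037,"dz":0,"ax":0,"ay":0,"az":0},
  {"dx":-0.0007,"dy":-0.037,"dz":0,"ax":0,"ay":0,"az":0},
  {"dx":-0.0007,"dy":-0.037,"dz":0,"ax":0,"ay":0,"az":0},
])

```text
time_s: 37.3
ee_pos: [0.4656, 0.2605, 0.1988]
ee_rot: [-0.0, 0.998, 0.057, 0.0]
wrist_force: [-0.5, 0.3, -0.8]
width: 0.0851
```

Emit:
servo_tool([
  {"dx":-0.0007,"dy":-0.037,"dz":0,"ax":0,"ay":0,"az":0},
  {"dx":-0.0007,"dy":-0.037,"dz":0,"ax":0,"ay":0,"az":0},
  {"dx":-0.0007,"dy":-0.037,"dz":0,"ax":0,"ay":0,"az":0},
  {"dx":-0.0007,"dy":-0.037,"dz":0,"ax":0,"ay":0,"az":0},
  {"dx":0,"dy":0,"dz":0,"ax":0,"ay":0,"az":0.081},
])

```text
time_s: 37.8
ee_pos: [0.4443, 0.4103, 0.198]
ee_rot: [-0.001, 1.0, 0.019, -0.001]
wrist_force: [0.1, -1.0, -0.0]
width: 0.0854
```

Emit:
servo_tool([
  {"dx":0,"dy":0,"dz":0.02,"ax":0,"ay":0,"az":0.081},
  {"dx":0,"dy":0,"dz":0.03,"ax":0,"ay":0,"az":0},
  {"dx":0,"dy":0,"dz":0.04,"ax":0,"ay":0,"az":0},
  {"dx":0,"dy":0,"dz":0.03,"ax":0,"ay":0,"az":0},
  {"dx":0,"dy":0,"dz":0,"ax":0,"ay":0,"az":0},
])

```text
time_s: 38.3
ee_pos: [0.4451, 0.4047, 0.0756]
ee_rot: [0.002, 1.0, -0.024, -0.002]
wrist_force: [-0.9, -0.6, 0.8]
width: 0.0857
```

Run:
```python
from h import *
ims=snap()
fit(ims,"white",PL,np.array([.5155,-.108,.074]),.11)
fit({"top":ims["top"]},"white",PL,np.array([.5155,-.108,.074]),.11,zfix=.074)
fit({"side":ims["side"]},"black",SP,np.array([.447,.405,.004]),-.05,zfix=.004)
go([.4472,.4048,-.002],np.radians(-2.8))
cv2.imwrite("pics/s10.png",cv2.resize(np.hstack([ims["side"]["pixels"][150:350,120:380,::-1],ims["top"]["pixels"][120:320,150:410,::-1]]),None,fx=1.5,fy=1.5,interpolation=cv2.INTER_CUBIC))
```

```text
white xyz mm [ 514.9 -108.    74.7] yaw deg 6.6 res px [-0.  -0.1  0.1  0.1] area {'top': 1.01, 'side': 0.95} LW [np.float64(53.0), np.float64(97.0)]
white xyz mm [ 514.4 -108.1   74. ] yaw deg 6.6 res px [-0.  0.] area {'top': 1.01} LW [np.float64(53.0), np.float64(97.0)]
black xyz mm [448.1 404.8   4. ] yaw deg -3.1 res px [0. 0.] area {'side': 0.9} LW [np.float64(56.0), np.float64(101.0)]
t 38.4 tcp mm [446.9 405.8  79.5] yaw -2.77 quat [-1.000e-04  9.997e-01 -2.420e-02  2.000e-04] F [0.8 0.2 0.6] w 85.5
tool shift mm [ 0.4  1.  81.5] az 0.0
```

Emit:
servo_tool([
  {"dx":0.0005,"dy":0.001,"dz":0.03,"ax":0,"ay":0,"az":0},
  {"dx":0,"dy":0,"dz":0.03,"ax":0,"ay":0,"az":0},
  {"dx":0,"dy":0,"dz":0.014,"ax":0,"ay":0,"az":0},
  {"dx":0,"dy":0,"dz":0.007,"ax":0,"ay":0,"az":0},
  {"dx":0,"dy":0,"dz":0,"ax":0,"ay":0,"az":0},
])

```text
time_s: 38.9
ee_pos: [0.4473, 0.405, -0.0019]
ee_rot: [-0.0, 1.0, -0.024, 0.0]
wrist_force: [-0.0, -0.1, 0.4]
width: 0.0855
```

Emit:
servo_tool([
  {"dx":0,"dy":0,"dz":0,"ax":0,"ay":0,"az":0},
  {"dx":0,"dy":0,"dz":0,"ax":0,"ay":0,"az":0},
  {"dx":0,"dy":0,"dz":0,"ax":0,"ay":0,"az":0},
  {"dx":0,"dy":0,"dz":0,"ax":0,"ay":0,"az":0},
  {"dx":0,"dy":0,"dz":0,"ax":0,"ay":0,"az":0},
], claw=0.046, grip_force=40)

```text
time_s: 39.4
ee_pos: [0.4474, 0.4052, -0.0014]
ee_rot: [-0.001, 1.0, -0.024, 0.0]
wrist_force: [-1.9, -1.3, 10.4]
width: 0.0545
```

Emit:
servo_tool([
  {"dx":0,"dy":0,"dz":-0.01,"ax":0,"ay":0,"az":0},
  {"dx":0,"dy":0,"dz":-0.04,"ax":0,"ay":0,"az":0},
  {"dx":0,"dy":0,"dz":-0.05,"ax":0,"ay":0,"az":0},
  {"dx":0,"dy":0,"dz":-0.05,"ax":0,"ay":0,"az":0},
  {"dx":0,"dy":0,"dz":-0.05,"ax":0,"ay":0,"az":0},
])

```text
time_s: 39.9
ee_pos: [0.4467, 0.4044, 0.2005]
ee_rot: [-0.0, 1.0, -0.024, 0.0]
wrist_force: [-0.0, 0.6, -1.0]
width: 0.0545
```

Run:
```python
from h import *
go([.5152,-.108,.0],np.radians(6.5))
```

```text
t 39.9 tcp mm [446.7 404.4 200.5] yaw -2.78 quat [-2.000e-04  9.997e-01 -2.430e-02  3.000e-04] F [-0.   0.6 -1. ] w 54.5
tool shift mm [ 93.3 508.5 200.5] az -0.162
```

Emit:
servo_tool([
  {"dx":0.00665,"dy":0.0363,"dz":0,"ax":0,"ay":0,"az":0},
  {"dx":0.00665,"dy":0.0363,"dz":0,"ax":0,"ay":0,"az":0},
  {"dx":0.00665,"dy":0.0363,"dz":0,"ax":0,"ay":0,"az":0},
  {"dx":0.00665,"dy":0.0363,"dz":0,"ax":0,"ay":0,"az":0},
  {"dx":0.00665,"dy":0.0363,"dz":0,"ax":0,"ay":0,"az":0},
])

```text
time_s: 40.4
ee_pos: [0.4714, 0.2204, 0.1983]
ee_rot: [-0.0, 1.0, -0.024, 0.0]
wrist_force: [0.5, -0.3, 0.0]
width: 0.0544
```

Emit:
servo_tool([
  {"dx":0.00665,"dy":0.0363,"dz":0,"ax":0,"ay":0,"az":0},
  {"dx":0.00665,"dy":0.0363,"dz":0,"ax":0,"ay":0,"az":0},
  {"dx":0.00665,"dy":0.0363,"dz":0,"ax":0,"ay":0,"az":0},
  {"dx":0.00665,"dy":0.0363,"dz":0,"ax":0,"ay":0,"az":0},
  {"dx":0.00665,"dy":0.0363,"dz":0,"ax":0,"ay":0,"az":0},
])

```text
time_s: 40.9
ee_pos: [0.4959, 0.0374, 0.1982]
ee_rot: [-0.0, 1.0, -0.024, 0.0]
wrist_force: [1.0, -0.9, -0.6]
width: 0.0542
```

Emit:
servo_tool([
  {"dx":0.00665,"dy":0.0363,"dz":0,"ax":0,"ay":0,"az":0},
  {"dx":0.00665,"dy":0.0363,"dz":0,"ax":0,"ay":0,"az":0},
  {"dx":0.00665,"dy":0.0363,"dz":0,"ax":0,"ay":0,"az":0},
  {"dx":0.00665,"dy":0.0363,"dz":0,"ax":0,"ay":0,"az":0},
  {"dx":0,"dy":0,"dz":0,"ax":0,"ay":0,"az":-0.081},
])

```text
time_s: 41.4
ee_pos: [0.5152, -0.1124, 0.1983]
ee_rot: [0.001, 1.0, 0.014, 0.0]
wrist_force: [0.3, 0.6, -0.6]
width: 0.0546
```

Emit:
servo_tool([
  {"dx":0,"dy":0,"dz":0.02,"ax":0,"ay":0,"az":-0.081},
  {"dx":0,"dy":0,"dz":0.03,"ax":0,"ay":0,"az":0},
  {"dx":0,"dy":0,"dz":0.03,"ax":0,"ay":0,"az":0},
  {"dx":0,"dy":0,"dz":0.02,"ax":0,"ay":0,"az":0},
  {"dx":0,"dy":0,"dz":0,"ax":0,"ay":0,"az":0},
])

```text
time_s: 41.9
ee_pos: [0.5145, -0.1073, 0.0962]
ee_rot: [-0.0, 0.998, 0.057, -0.001]
wrist_force: [-0.0, 0.0, -0.6]
width: 0.0543
```

Emit:
servo_tool([
  {"dx":0,"dy":0,"dz":0,"ax":0,"ay":0,"az":0},
  {"dx":0,"dy":0,"dz":0,"ax":0,"ay":0,"az":0},
  {"dx":0,"dy":0,"dz":0,"ax":0,"ay":0,"az":0},
])

```text
time_s: 42.2
ee_pos: [0.5159, -0.1074, 0.0984]
ee_rot: [0.0, 0.998, 0.057, 0.001]
wrist_force: [-0.5, -0.5, -0.5]
width: 0.0547
```

Run:
```python
from h import *
go([.5152,-.108,.0815],np.radians(6.6))
```

```text
t 42.2 tcp mm [ 515.9 -107.4   98.4] yaw 6.52 quat [1.000e-04 9.984e-01 5.690e-02 8.000e-04] F [-0.5 -0.5 -0.5] w 54.7
tool shift mm [-0.8  0.5 16.9] az -0.001
```

Emit:
servo_tool([
  {"dx":-0.0005,"dy":0.0005,"dz":0.009,"ax":0,"ay":0,"az":0},
  {"dx":0,"dy":0,"dz":0.004,"ax":0,"ay":0,"az":0},
  {"dx":0,"dy":0,"dz":0.002,"ax":0,"ay":0,"az":0},
  {"dx":0,"dy":0,"dz":0.001,"ax":0,"ay":0,"az":0},
  {"dx":0,"dy":0,"dz":0,"ax":0,"ay":0,"az":0},
])

```text
time_s: 42.7
ee_pos: [0.515, -0.1079, 0.0812]
ee_rot: [-0.0, 0.998, 0.057, -0.0]
wrist_force: [-0.3, 0.2, 0.1]
width: 0.0548
```

Emit:
servo_tool([
  {"dx":0,"dy":0,"dz":0,"ax":0,"ay":0,"az":0},
  {"dx":0,"dy":0,"dz":0,"ax":0,"ay":0,"az":0},
  {"dx":0,"dy":0,"dz":0,"ax":0,"ay":0,"az":0},
], claw=0.07)

```text
time_s: 43.0
ee_pos: [0.5151, -0.1079, 0.0814]
ee_rot: [-0.0, 0.998, 0.057, 0.0]
wrist_force: [-0.1, -0.2, 0.3]
width: 0.0698
```

Emit:
servo_tool([
  {"dx":0,"dy":0,"dz":-0.01,"ax":0,"ay":0,"az":0},
  {"dx":0,"dy":0,"dz":-0.03,"ax":0,"ay":0,"az":0},
  {"dx":0,"dy":0,"dz":-0.04,"ax":0,"ay":0,"az":0},
  {"dx":0,"dy":0,"dz":-0.04,"ax":0,"ay":0,"az":0},
  {"dx":0,"dy":0,"dz":0,"ax":0,"ay":0,"az":0},
])

```text
time_s: 43.5
ee_pos: [0.5165, -0.1084, 0.2063]
ee_rot: [0.001, 0.998, 0.057, 0.003]
wrist_force: [0.4, 0.6, -1.2]
width: 0.0701
```

Emit:
servo_tool([
  {"dx":0.0087,"dy":-0.0359,"dz":0,"ax":0,"ay":0,"az":0},
  {"dx":0.0087,"dy":-0.0359,"dz":0,"ax":0,"ay":0,"az":0},
  {"dx":0.0087,"dy":-0.0359,"dz":0,"ax":0,"ay":0,"az":0},
  {"dx":0.0087,"dy":-0.0359,"dz":0,"ax":0,"ay":0,"az":0},
  {"dx":0.0087,"dy":-0.0359,"dz":0,"ax":0,"ay":0,"az":0},
], claw=0.0854)

```text
time_s: 44.0
ee_pos: [0.5378, 0.0769, 0.2019]
ee_rot: [-0.0, 0.998, 0.057, 0.0]
wrist_force: [0.8, -0.3, 0.1]
width: 0.0853
```

Emit:
servo_tool([
  {"dx":0.0087,"dy":-0.0359,"dz":0,"ax":0,"ay":0,"az":0},
  {"dx":0.0087,"dy":-0.0359,"dz":0,"ax":0,"ay":0,"az":0},
  {"dx":0.0087,"dy":-0.0359,"dz":0,"ax":0,"ay":0,"az":0},
  {"dx":0.0087,"dy":-0.0359,"dz":0,"ax":0,"ay":0,"az":0},
  {"dx":0.0087,"dy":-0.0359,"dz":0,"ax":0,"ay":0,"az":0},
])

```text
time_s: 44.5
ee_pos: [0.5605, 0.2602, 0.202]
ee_rot: [-0.0, 0.998, 0.057, 0.0]
wrist_force: [0.5, -0.0, -0.2]
width: 0.0854
```

Emit:
servo_tool([
  {"dx":0.0087,"dy":-0.0359,"dz":0,"ax":0,"ay":0,"az":0},
  {"dx":0.0087,"dy":-0.0359,"dz":0,"ax":0,"ay":0,"az":0},
  {"dx":0.0087,"dy":-0.0359,"dz":0,"ax":0,"ay":0,"az":0},
  {"dx":0.0087,"dy":-0.0359,"dz":0,"ax":0,"ay":0,"az":0},
  {"dx":0,"dy":0,"dz":0,"ax":0,"ay":0,"az":0.106},
])

```text
time_s: 45.0
ee_pos: [0.5776, 0.4099, 0.2008]
ee_rot: [-0.001, 1.0, 0.006, -0.0]
wrist_force: [0.3, -0.3, -0.8]
width: 0.0854
```

Emit:
servo_tool([
  {"dx":0,"dy":0,"dz":0.02,"ax":0,"ay":0,"az":0.107},
  {"dx":0,"dy":0,"dz":0.03,"ax":0,"ay":0,"az":0},
  {"dx":0,"dy":0,"dz":0.04,"ax":0,"ay":0,"az":0},
  {"dx":0,"dy":0,"dz":0.03,"ax":0,"ay":0,"az":0},
  {"dx":0,"dy":0,"dz":0,"ax":0,"ay":0,"az":0},
])

```text
time_s: 45.5
ee_pos: [0.5773, 0.4044, 0.0781]
ee_rot: [0.002, 0.999, -0.05, -0.002]
wrist_force: [0.1, 0.2, 0.1]
width: 0.0851
```

Run:
```python
from h import *
ims=snap()
fit(ims,"black",SP,np.array([.5155,-.108,.086]),.11)
fit({"side":ims["side"]},"white",PL,np.array([.579,.4055,.008]),-.1,zfix=.008)
go([.5788,.4055,.001],np.radians(-5.7))
cv2.imwrite("pics/s10.png",cv2.resize(np.hstack([ims["side"]["pixels"][150:350,120:380,::-1],ims["top"]["pixels"][120:320,150:410,::-1]]),None,fx=1.5,fy=1.5,interpolation=cv2.INTER_CUBIC))
```

```text
black xyz mm [ 513.4 -106.4   85.4] yaw deg 6.4 res px [-0.5  0.3  2.8 -2.2] area {'top': 0.97, 'side': 0.38} LW [np.float64(60.0), np.float64(98.0)]
white xyz mm [579.  405.5   8. ] yaw deg -5.8 res px [0.1 0.8] area {'side': 0.97} LW [np.float64(54.0), np.float64(106.0)]
t 45.6 tcp mm [579.3 405.4  82.7] yaw -5.68 quat [-1.000e-04  9.988e-01 -4.950e-02  4.000e-04] F [-0.4  0.3 -0. ] w 85.3
tool shift mm [-0.5 -0.  81.7] az 0.0
```

View pics/s10.png

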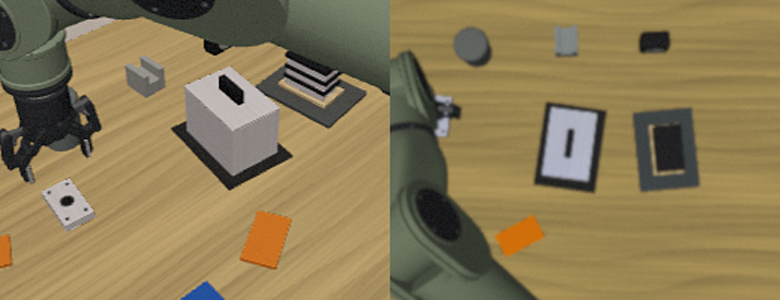

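Emit:
servo_tool([
  {"dx":-0.0005,"dy":0,"dz":0.03,"ax":0,"ay":0,"az":0},
  {"dx":0,"dy":0,"dz":0.03,"ax":0,"ay":0,"az":0},
  {"dx":0,"dy":0,"dz":0.014,"ax":0,"ay":0,"az":0},
  {"dx":0,"dy":0,"dz":0.007,"ax":0,"ay":0,"az":0},
  {"dx":0,"dy":0,"dz":0,"ax":0,"ay":0,"az":0},
])

```text
time_s: 46.1
ee_pos: [0.5789, 0.4055, 0.0012]
ee_rot: [-0.0, 0.999, -0.05, 0.0]
wrist_force: [-0.5, 0.1, 0.7]
width: 0.0853
```

Emit:
servo_tool([
  {"dx":0,"dy":0,"dz":0,"ax":0,"ay":0,"az":0},
  {"dx":0,"dy":0,"dz":0,"ax":0,"ay":0,"az":0},
  {"dx":0,"dy":0,"dz":0,"ax":0,"ay":0,"az":0},
  {"dx":0,"dy":0,"dz":0,"ax":0,"ay":0,"az":0},
  {"dx":0,"dy":0,"dz":0,"ax":0,"ay":0,"az":0},
], claw=0.04, grip_force=60)

```text
time_s: 46.6
ee_pos: [0.579, 0.4057, 0.0017]
ee_rot: [-0.001, 0.999, -0.05, 0.001]
wrist_force: [-1.9, 0.3, 9.9]
width: 0.0482
```

Emit:
servo_tool([
  {"dx":0,"dy":0,"dz":-0.01,"ax":0,"ay":0,"az":0},
  {"dx":0,"dy":0,"dz":-0.04,"ax":0,"ay":0,"az":0},
  {"dx":0,"dy":0,"dz":-0.05,"ax":0,"ay":0,"az":0},
  {"dx":0,"dy":0,"dz":-0.05,"ax":0,"ay":0,"az":0},
  {"dx":0,"dy":0,"dz":-0.05,"ax":0,"ay":0,"az":0},
])

```text
time_s: 47.1
ee_pos: [0.5782, 0.4051, 0.2034]
ee_rot: [-0.0, 0.999, -0.05, 0.0]
wrist_force: [0.2, 0.3, -1.8]
width: 0.0484
```

Run:
```python
from h import *
go([.5152,-.108,.0],np.radians(6.6))
```

```text
t 47.1 tcp mm [578.2 405.1 203.4] yaw -5.69 quat [-1.000e-04  9.988e-01 -4.970e-02  3.000e-04] F [ 0.2  0.3 -1.8] w 48.4
tool shift mm [-11.8 516.8 203.4] az -0.215
```

Emit:
servo_tool([
  {"dx":-0.00085,"dy":0.0369,"dz":0,"ax":0,"ay":0,"az":0},
  {"dx":-0.00085,"dy":0.0369,"dz":0,"ax":0,"ay":0,"az":0},
  {"dx":-0.00085,"dy":0.0369,"dz":0,"ax":0,"ay":0,"az":0},
  {"dx":-0.00085,"dy":0.0369,"dz":0,"ax":0,"ay":0,"az":0},
  {"dx":-0.00085,"dy":0.0369,"dz":0,"ax":0,"ay":0,"az":0},
])

```text
time_s: 47.6
ee_pos: [0.5555, 0.2208, 0.2012]
ee_rot: [-0.0, 0.999, -0.049, 0.0]
wrist_force: [1.5, 1.3, -2.5]
width: 0.0483
```

Emit:
servo_tool([
  {"dx":-0.00085,"dy":0.0369,"dz":0,"ax":0,"ay":0,"az":0},
  {"dx":-0.00085,"dy":0.0369,"dz":0,"ax":0,"ay":0,"az":0},
  {"dx":-0.00085,"dy":0.0369,"dz":0,"ax":0,"ay":0,"az":0},
  {"dx":-0.00085,"dy":0.0369,"dz":0,"ax":0,"ay":0,"az":0},
  {"dx":-0.00085,"dy":0.0369,"dz":0,"ax":0,"ay":0,"az":0},
])

```text
time_s: 48.1
ee_pos: [0.5331, 0.0376, 0.2012]
ee_rot: [-0.0, 0.999, -0.05, 0.0]
wrist_force: [1.8, -0.3, -2.3]
width: 0.0484
```

Emit:
servo_tool([
  {"dx":-0.00085,"dy":0.0369,"dz":0,"ax":0,"ay":0,"az":0},
  {"dx":-0.00085,"dy":0.0369,"dz":0,"ax":0,"ay":0,"az":0},
  {"dx":-0.00085,"dy":0.0369,"dz":0,"ax":0,"ay":0,"az":0},
  {"dx":-0.00085,"dy":0.0369,"dz":0,"ax":0,"ay":0,"az":0},
  {"dx":0,"dy":0,"dz":0,"ax":0,"ay":0,"az":-0.107},
])

```text
time_s: 48.6
ee_pos: [0.5145, -0.1126, 0.2013]
ee_rot: [0.001, 1.0, 0.001, 0.0]
wrist_force: [1.1, 1.2, -1.8]
width: 0.0486
```

Emit:
servo_tool([
  {"dx":0,"dy":0,"dz":0.02,"ax":0,"ay":0,"az":-0.108},
  {"dx":0,"dy":0,"dz":0.03,"ax":0,"ay":0,"az":0},
  {"dx":0,"dy":0,"dz":0.03,"ax":0,"ay":0,"az":0},
  {"dx":0,"dy":0,"dz":0.01,"ax":0,"ay":0,"az":0},
  {"dx":0,"dy":0,"dz":0,"ax":0,"ay":0,"az":0},
])

```text
time_s: 49.1
ee_pos: [0.5152, -0.1076, 0.1102]
ee_rot: [-0.0, 0.998, 0.058, -0.001]
wrist_force: [0.5, 0.2, -0.8]
width: 0.0482
```

Emit:
servo_tool([
  {"dx":0,"dy":0,"dz":0,"ax":0,"ay":0,"az":0},
  {"dx":0,"dy":0,"dz":0,"ax":0,"ay":0,"az":0},
  {"dx":0,"dy":0,"dz":0,"ax":0,"ay":0,"az":0},
])

```text
time_s: 49.4
ee_pos: [0.5159, -0.1075, 0.1113]
ee_rot: [0.0, 0.998, 0.058, 0.001]
wrist_force: [0.0, -0.4, -1.1]
width: 0.0484
```

Run:
```python
from h import *
go([.5152,-.108,.092],np.radians(6.6))
```

```text
t 49.4 tcp mm [ 515.9 -107.5  111.3] yaw 6.64 quat [1.000e-04 9.983e-01 5.790e-02 7.000e-04] F [ 0.  -0.4 -1.1] w 48.4
tool shift mm [-0.7  0.4 19.3] az 0.001
```

Emit:
servo_tool([
  {"dx":-0.0005,"dy":0.0005,"dz":0.01,"ax":0,"ay":0,"az":0},
  {"dx":0,"dy":0,"dz":0.005,"ax":0,"ay":0,"az":0},
  {"dx":0,"dy":0,"dz":0.0025,"ax":0,"ay":0,"az":0},
  {"dx":0,"dy":0,"dz":0.0015,"ax":0,"ay":0,"az":0},
  {"dx":0,"dy":0,"dz":0,"ax":0,"ay":0,"az":0},
])

```text
time_s: 49.9
ee_pos: [0.5148, -0.1081, 0.0916]
ee_rot: [-0.0, 0.998, 0.058, -0.0]
wrist_force: [-3.3, 1.1, 11.5]
width: 0.0483
```

Emit:
servo_tool([
  {"dx":0,"dy":0,"dz":0,"ax":0,"ay":0,"az":0},
  {"dx":0,"dy":0,"dz":0,"ax":0,"ay":0,"az":0},
  {"dx":0,"dy":0,"dz":0,"ax":0,"ay":0,"az":0},
], claw=0.065)

```text
time_s: 50.2
ee_pos: [0.5151, -0.1081, 0.0912]
ee_rot: [-0.0, 0.998, 0.058, 0.0]
wrist_force: [-0.4, 0.6, 0.5]
width: 0.0652
```

Emit:
servo_tool([
  {"dx":0,"dy":0,"dz":-0.01,"ax":0,"ay":0,"az":0},
  {"dx":0,"dy":0,"dz":-0.03,"ax":0,"ay":0,"az":0},
  {"dx":0,"dy":0,"dz":-0.04,"ax":0,"ay":0,"az":0},
  {"dx":0,"dy":0,"dz":-0.04,"ax":0,"ay":0,"az":0},
  {"dx":0,"dy":0,"dz":0,"ax":0,"ay":0,"az":0},
])

```text
time_s: 50.7
ee_pos: [0.5164, -0.1086, 0.2163]
ee_rot: [0.001, 0.998, 0.058, 0.003]
wrist_force: [0.3, 0.0, -1.5]
width: 0.0652
```

Emit:
servo_tool([
  {"dx":0,"dy":0.03,"dz":0,"ax":0,"ay":0,"az":0},
  {"dx":0,"dy":0.035,"dz":0,"ax":0,"ay":0,"az":0},
  {"dx":0,"dy":0.035,"dz":0,"ax":0,"ay":0,"az":0},
  {"dx":0,"dy":0.035,"dz":0,"ax":0,"ay":0,"az":0},
  {"dx":0,"dy":0.035,"dz":0,"ax":0,"ay":0,"az":0},
])

```text
time_s: 51.2
ee_pos: [0.5345, -0.2784, 0.2118]
ee_rot: [0.0, 0.998, 0.058, 0.0]
wrist_force: [1.3, 0.2, 0.7]
width: 0.0651
```

Run:
```python
from h import *
ims=snap()
fit(ims,"white",PL,np.array([.5155,-.108,.098]),.11)
fit({"top":ims["top"]},"white",PL,np.array([.5155,-.108,.098]),.11,zfix=.098)
# hood handle on the mat, and hood top via white blob
import h
for n in ims:
  m=masks(ims[n])["black"]; cs,_=cv2.findContours(m,cv2.RETR_LIST,cv2.CHAIN_APPROX_NONE)
  t=proj(ims[n],np.array([.515,.107,.123]))[0]
  for c in cs:
    q=(cen(c)+.5)/4-.5 if cv2.contourArea(c)>0 else t+99
    if 30<cv2.contourArea(c)/16<600 and np.hypot(*(q-t))<20:
        w=np.array([ray(ims[n],(x+.5)/4-.5,.123)[:2]*1e3 for x in c[:,0]]).astype(np.float32); print(n,"handle z.123/.137",ray(ims[n],q,.123)*1e3,ray(ims[n],q,.137)*1e3,cv2.minAreaRect(w))
c=blob(masks(ims["top"])["white"],proj(ims["top"],np.array([.515,.107,.109]))[0])
w=np.array([ray(ims["top"],x,.109)[:2]*1e3 for x in c[:,0]]).astype(np.float32); print("hood top",cv2.minAreaRect(w))
go([.5145,.1068,.1],np.radians(-7))
cv2.imwrite("pics/s11.png",cv2.resize(np.hstack([ims["side"]["pixels"][120:270,210:400,::-1],ims["top"]["pixels"][140:290,230:420,::-1]]),None,fx=2.1,fy=2.1,interpolation=cv2.INTER_CUBIC))
```

```text
white xyz mm [ 517.3 -108.6   99.3] yaw deg 6.5 res px [ 0.1 -0.6  0.8  0.4] area {'top': 0.98, 'side': 0.86} LW [np.float64(53.0), np.float64(93.0)]
white xyz mm [ 515.6 -108.2   98. ] yaw deg 6.5 res px [-0. -0.] area {'top': 0.98} LW [np.float64(53.0), np.float64(93.0)]
top handle z.123/.137 [480.80873994  97.69584185 123.        ] [480.04400168  97.41238795 137.        ] ((506.78277587890625, 103.46104431152344), (123.22570037841797, 169.10447692871094), 82.8770980834961)
side handle z.123/.137 [516.5581691  104.95669739 123.        ] [503.61895327 116.72685999 137.        ] ((517.62158203125, 104.54312896728516), (29.08990478515625, 81.46888732910156), 83.75249481201172)
hood top ((514.6078491210938, 105.26773071289062), (100.27484130859375, 146.83323669433594), 83.8133316040039)
t 51.3 tcp mm [ 533.6 -281.7  211.5] yaw 6.35 quat [ 1.200e-03  9.985e-01  5.540e-02 -3.000e-04] F [ 0.2  1.1 -0.1] w 65.0
tool shift mm [  24.  -388.2  111.5] az 0.233
```

View pics/s11.png

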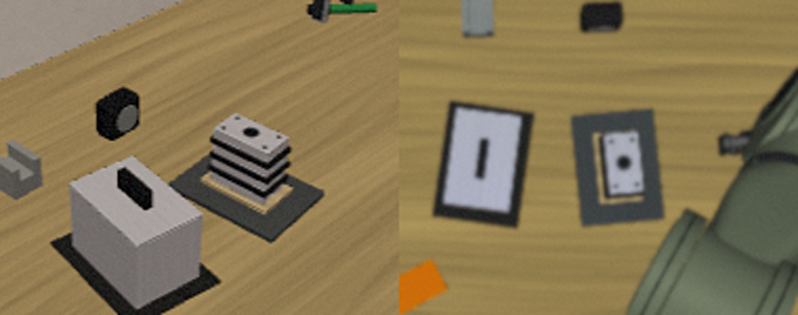

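Emit:
servo_tool([
  {"dx":0.0024,"dy":-0.0382,"dz":0,"ax":0,"ay":0,"az":0},
  {"dx":0.0024,"dy":-0.0382,"dz":0,"ax":0,"ay":0,"az":0},
  {"dx":0.0024,"dy":-0.0382,"dz":0,"ax":0,"ay":0,"az":0},
  {"dx":0.0024,"dy":-0.0382,"dz":0,"ax":0,"ay":0,"az":0},
  {"dx":0.0024,"dy":-0.0382,"dz":0,"ax":0,"ay":0,"az":0},
])

```text
time_s: 51.8
ee_pos: [0.5241, -0.084, 0.2118]
ee_rot: [-0.0, 0.998, 0.058, 0.0]
wrist_force: [0.1, 0.2, 0.2]
width: 0.065
```

Emit:
servo_tool([
  {"dx":0.0024,"dy":-0.0382,"dz":0,"ax":0,"ay":0,"az":0},
  {"dx":0.0024,"dy":-0.0382,"dz":0,"ax":0,"ay":0,"az":0},
  {"dx":0.0024,"dy":-0.0382,"dz":0,"ax":0,"ay":0,"az":0},
  {"dx":0.0024,"dy":-0.0382,"dz":0,"ax":0,"ay":0,"az":0},
  {"dx":0.0024,"dy":-0.0382,"dz":0,"ax":0,"ay":0,"az":0},
])

```text
time_s: 52.3
ee_pos: [0.5138, 0.1071, 0.2118]
ee_rot: [-0.0, 0.998, 0.058, 0.0]
wrist_force: [0.8, 0.7, 0.1]
width: 0.0652
```

Emit:
servo_tool([
  {"dx":0,"dy":0,"dz":0,"ax":0,"ay":0,"az":0.114},
  {"dx":0,"dy":0,"dz":0,"ax":0,"ay":0,"az":0.115},
  {"dx":0,"dy":0,"dz":0.03,"ax":0,"ay":0,"az":0},
  {"dx":0,"dy":0,"dz":0.02,"ax":0,"ay":0,"az":0},
  {"dx":0,"dy":0,"dz":0,"ax":0,"ay":0,"az":0},
])

```text
time_s: 52.8
ee_pos: [0.5132, 0.1055, 0.1599]
ee_rot: [0.0, 0.998, -0.056, -0.002]
wrist_force: [-0.2, -0.2, 1.0]
width: 0.0651
```

Run:
```python
from h import *
go([.5145,.106,.115],np.radians(-6.5))
```

```text
t 52.8 tcp mm [513.2 105.5 159.9] yaw -6.47 quat [ 3.000e-04  9.984e-01 -5.640e-02 -1.600e-03] F [-0.2 -0.2  1. ] w 65.1
tool shift mm [ 1.2 -0.7 44.9] az 0.001
```

Emit:
servo_tool([
  {"dx":0.001,"dy":-0.0005,"dz":0.02,"ax":0,"ay":0,"az":0},
  {"dx":0,"dy":0,"dz":0.015,"ax":0,"ay":0,"az":0},
  {"dx":0,"dy":0,"dz":0.0095,"ax":0,"ay":0,"az":0},
  {"dx":0,"dy":0,"dz":0,"ax":0,"ay":0,"az":0},
])

```text
time_s: 53.2
ee_pos: [0.5153, 0.1057, 0.1169]
ee_rot: [-0.0, 0.998, -0.057, -0.0]
wrist_force: [-0.1, -0.7, 0.0]
width: 0.0651
```

Emit:
servo_tool([
  {"dx":0,"dy":0,"dz":0,"ax":0,"ay":0,"az":0},
  {"dx":0,"dy":0,"dz":0,"ax":0,"ay":0,"az":0},
  {"dx":0,"dy":0,"dz":0,"ax":0,"ay":0,"az":0},
  {"dx":0,"dy":0,"dz":0,"ax":0,"ay":0,"az":0},
  {"dx":0,"dy":0,"dz":0,"ax":0,"ay":0,"az":0},
], claw=0, grip_force=60)

```text
time_s: 53.7
ee_pos: [0.5156, 0.1055, 0.1172]
ee_rot: [-0.0, 0.998, -0.057, 0.0]
wrist_force: [-1.3, -2.4, 7.6]
width: 0.0126
```

Emit:
servo_tool([
  {"dx":0,"dy":0,"dz":0,"ax":0,"ay":0,"az":0},
  {"dx":0,"dy":0,"dz":0,"ax":0,"ay":0,"az":0},
  {"dx":0,"dy":0,"dz":-0.01,"ax":0,"ay":0,"az":0},
  {"dx":0,"dy":0,"dz":-0.02,"ax":0,"ay":0,"az":0},
  {"dx":0,"dy":0,"dz":-0.03,"ax":0,"ay":0,"az":0},
])

```text
time_s: 54.2
ee_pos: [0.5148, 0.1056, 0.1773]
ee_rot: [0.0, 0.998, -0.057, -0.001]
wrist_force: [0.2, 1.1, -2.3]
width: 0.0127
```

Emit:
servo_tool([
  {"dx":0,"dy":0,"dz":-0.03,"ax":0,"ay":0,"az":0},
  {"dx":0,"dy":0,"dz":-0.03,"ax":0,"ay":0,"az":0},
  {"dx":0,"dy":0,"dz":-0.015,"ax":0,"ay":0,"az":0},
  {"dx":0,"dy":0,"dz":0,"ax":0,"ay":0,"az":0},
  {"dx":0,"dy":0,"dz":0,"ax":0,"ay":0,"az":0},
])

```text
time_s: 54.7
ee_pos: [0.5151, 0.1057, 0.2515]
ee_rot: [-0.0, 0.998, -0.056, -0.0]
wrist_force: [-0.2, 0.8, -2.4]
width: 0.0127
```

Run:
```python
from h import *
go([.5155,-.108,.0],np.radians(6.6))
```

```text
t 54.7 tcp mm [515.1 105.7 251.5] yaw -6.48 quat [-1.000e-04  9.984e-01 -5.650e-02 -3.000e-04] F [-0.2  0.8 -2.4] w 12.7
tool shift mm [ 24.5 212.3 251.5] az -0.228
```

Emit:
servo_tool([
  {"dx":0.0041,"dy":0.0354,"dz":0,"ax":0,"ay":0,"az":0},
  {"dx":0.0041,"dy":0.0354,"dz":0,"ax":0,"ay":0,"az":0},
  {"dx":0.0041,"dy":0.0354,"dz":0,"ax":0,"ay":0,"az":0},
  {"dx":0.0041,"dy":0.0354,"dz":0,"ax":0,"ay":0,"az":0},
  {"dx":0.0041,"dy":0.0354,"dz":0,"ax":0,"ay":0,"az":0},
])

```text
time_s: 55.2
ee_pos: [0.5152, -0.0739, 0.2507]
ee_rot: [-0.0, 0.998, -0.057, -0.001]
wrist_force: [0.9, 0.4, -2.9]
width: 0.0127
```

Emit:
servo_tool([
  {"dx":0.0041,"dy":0.0354,"dz":0,"ax":0,"ay":0,"az":0},
  {"dx":0,"dy":0,"dz":0,"ax":0,"ay":0,"az":-0.114},
  {"dx":0,"dy":0,"dz":0,"ax":0,"ay":0,"az":-0.114},
  {"dx":0,"dy":0,"dz":0,"ax":0,"ay":0,"az":0},
  {"dx":0,"dy":0,"dz":0,"ax":0,"ay":0,"az":0},
])

```text
time_s: 55.7
ee_pos: [0.5156, -0.1081, 0.2511]
ee_rot: [-0.0, 0.998, 0.056, -0.001]
wrist_force: [0.3, -1.3, -2.3]
width: 0.0126
```

Run:
```python
from h import *
e,y=st(); go([.5155,-.108,.124],np.radians(6.6))
ims=snap("side")
m=masks(ims["side"])
c=np.array([[a,b,e[2]-.114] for a,b,_ in box(np.array([e[0],e[1],0]),y,(.144,.098,.001))[::2]])
im=ims["side"]["pixels"][:,:,::-1].copy()
im=cv2.resize(im[60:240,240:420],None,fx=3.2,fy=3.2,interpolation=cv2.INTER_CUBIC)
for q in proj(ims["side"],c): cv2.circle(im,tuple(int(v) for v in (q-[240,60])*3.2),3,(0,0,255),-1)
cv2.imwrite("pics/s12.png",im)
```

```text
t 55.7 tcp mm [ 515.6 -108.1  251.1] yaw 6.38 quat [-3.000e-04  9.984e-01  5.570e-02 -6.000e-04] F [ 0.3 -1.3 -2.3] w 12.6
t 55.7 tcp mm [ 515.6 -108.1  251.1] yaw 6.38 quat [-3.000e-04  9.984e-01  5.570e-02 -6.000e-04] F [ 0.3 -1.3 -2.3] w 12.6
tool shift mm [-1.000e-01 -1.000e-01  1.271e+02] az -0.004
```

View pics/s12.png

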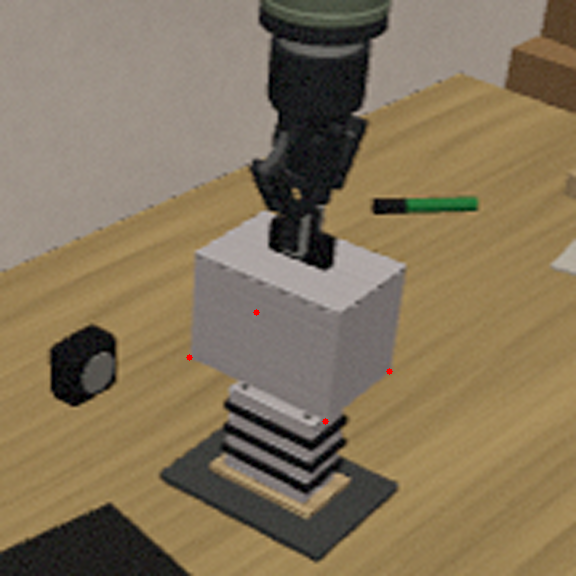

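Emit:
servo_tool([
  {"dx":0,"dy":0,"dz":0.01,"ax":0,"ay":0,"az":-0.004},
  {"dx":0,"dy":0,"dz":0.015,"ax":0,"ay":0,"az":0},
  {"dx":0,"dy":0,"dz":0.015,"ax":0,"ay":0,"az":0},
  {"dx":0,"dy":0,"dz":0.01,"ax":0,"ay":0,"az":0},
  {"dx":0,"dy":0,"dz":0,"ax":0,"ay":0,"az":0},
])

```text
time_s: 56.25
ee_pos: [0.5153, -0.108, 0.2004]
ee_rot: [-0.0, 0.998, 0.059, -0.001]
wrist_force: [0.2, 0.0, -1.4]
width: 0.0129
```

Emit:
servo_tool([
  {"dx":0,"dy":0,"dz":0.015,"ax":0,"ay":0,"az":0},
  {"dx":0,"dy":0,"dz":0.015,"ax":0,"ay":0,"az":0},
  {"dx":0,"dy":0,"dz":0.015,"ax":0,"ay":0,"az":0},
  {"dx":0,"dy":0,"dz":0.01,"ax":0,"ay":0,"az":0},
  {"dx":0,"dy":0,"dz":0,"ax":0,"ay":0,"az":0},
])

```text
time_s: 56.75
ee_pos: [0.5156, -0.1081, 0.1462]
ee_rot: [-0.0, 0.998, 0.059, -0.001]
wrist_force: [-0.0, -0.5, -1.3]
width: 0.0126
```

Run:
```python
from h import *
go([.5155,-.108,.124],np.radians(6.6))
```

```text
t 56.8 tcp mm [ 515.6 -108.1  146.2] yaw 6.79 quat [-2.000e-04  9.982e-01  5.920e-02 -6.000e-04] F [-0.  -0.5 -1.3] w 12.6
tool shift mm [-0.1 -0.1 22.2] az 0.003
```

Emit:
servo_tool([
  {"dx":0,"dy":0,"dz":0.01,"ax":0,"ay":0,"az":0},
  {"dx":0,"dy":0,"dz":0.008,"ax":0,"ay":0,"az":0},
  {"dx":0,"dy":0,"dz":0.003,"ax":0,"ay":0,"az":0},
  {"dx":0,"dy":0,"dz":0,"ax":0,"ay":0,"az":0},
  {"dx":0,"dy":0,"dz":0,"ax":0,"ay":0,"az":0},
])

```text
time_s: 57.25
ee_pos: [0.516, -0.1082, 0.126]
ee_rot: [-0.0, 0.998, 0.059, 0.0]
wrist_force: [0.1, 0.7, -2.5]
width: 0.0125
```

Emit:
servo_tool([
  {"dx":0,"dy":0,"dz":0.001,"ax":0,"ay":0,"az":0},
  {"dx":0,"dy":0,"dz":0.001,"ax":0,"ay":0,"az":0},
  {"dx":0,"dy":0,"dz":0,"ax":0,"ay":0,"az":0},
])

```text
time_s: 57.55
ee_pos: [0.5161, -0.1085, 0.1242]
ee_rot: [0.0, 0.998, 0.059, 0.0]
wrist_force: [-1.0, -1.8, 5.2]
width: 0.0129
```

Contact at the expected height. Release, withdraw, and check.

Emit:
servo_tool([
  {"dx":0,"dy":0,"dz":0,"ax":0,"ay":0,"az":0},
  {"dx":0,"dy":0,"dz":0,"ax":0,"ay":0,"az":0},
  {"dx":0,"dy":0,"dz":0,"ax":0,"ay":0,"az":0},
  {"dx":0,"dy":0,"dz":0,"ax":0,"ay":0,"az":0},
], claw=0.05)

```text
time_s: 57.95
ee_pos: [0.5159, -0.1082, 0.1238]
ee_rot: [-0.0, 0.998, 0.059, -0.0]
wrist_force: [0.0, 0.6, 0.5]
width: 0.0502
```

Emit:
servo_tool([
  {"dx":0,"dy":0,"dz":-0.02,"ax":0,"ay":0,"az":0},
  {"dx":0,"dy":0,"dz":-0.03,"ax":0,"ay":0,"az":0},
  {"dx":0,"dy":0,"dz":-0.03,"ax":0,"ay":0,"az":0},
  {"dx":0,"dy":0,"dz":-0.02,"ax":0,"ay":0,"az":0},
  {"dx":0,"dy":0,"dz":0,"ax":0,"ay":0,"az":0},
])

```text
time_s: 58.45
ee_pos: [0.5167, -0.1084, 0.226]
ee_rot: [0.0, 0.998, 0.059, 0.002]
wrist_force: [0.1, -1.2, -0.6]
width: 0.0503
```

Emit:
servo_tool([
  {"dx":0,"dy":0.03,"dz":0,"ax":0,"ay":0,"az":0},
  {"dx":0,"dy":0.04,"dz":0,"ax":0,"ay":0,"az":0},
  {"dx":0,"dy":0.04,"dz":0,"ax":0,"ay":0,"az":0},
  {"dx":0,"dy":0.04,"dz":0,"ax":0,"ay":0,"az":0},
  {"dx":0,"dy":0.03,"dz":0,"ax":0,"ay":0,"az":0},
])

```text
time_s: 58.95
ee_pos: [0.5367, -0.2894, 0.2229]
ee_rot: [-0.0, 0.998, 0.059, -0.0]
wrist_force: [0.0, 0.4, 0.4]
width: 0.0496
```

Emit:
servo_tool([
  {"dx":0,"dy":0,"dz":0,"ax":0,"ay":0,"az":0},
  {"dx":0,"dy":0,"dz":0,"ax":0,"ay":0,"az":0},
  {"dx":0,"dy":0,"dz":0,"ax":0,"ay":0,"az":0},
])

```text
time_s: 59.25
ee_pos: [0.5373, -0.2858, 0.2234]
ee_rot: [-0.001, 0.998, 0.06, -0.0]
wrist_force: [0.3, 0.0, -0.0]
width: 0.05
```

Run:
```python
from h import *
st(); ims=snap()
a=cv2.imread("pics/top0.png")[:,:,::-1]; d=ims["top"]
c=blob(masks(d)["white"],proj(d,np.array([.5155,-.108,.116]))[0]); w=np.array([ray(d,x,.116)[:2]*1e3 for x in c[:,0]]).astype(np.float32); print("hood top face",cv2.minAreaRect(w))
# whole hood silhouette compared with start, both views (seated then too)
for n in ims:
    o=cv2.imread(f"pics/{n}0.png")[:,:,::-1]; p=proj(ims[n],np.array([.5155,-.108,.065]))[0].astype(int)
    s=np.s_[p[1]-42:p[1]+42,p[0]-42:p[0]+42]; f=lambda i:cv2.cvtColor(np.ascontiguousarray(i[s]),cv2.COLOR_RGB2GRAY).astype(np.float32)
    print(n,"hood patch shift px",cv2.phaseCorrelate(f(o),f(ims[n]["pixels"]),cv2.createHanningWindow((84,84),cv2.CV_32F)))
    for nm,P in dict(tumbler=(.725,.345,.05),vee=(.745,.115,.025),tape=(.74,-.083,.03)).items():
        p=proj(ims[n],np.array(P))[0].astype(int); s=np.s_[p[1]-24:p[1]+24,p[0]-24:p[0]+24]
        print(n,nm,"mean abs diff",np.abs(f(o)-f(ims[n]["pixels"])).mean().round(1))
```

```text
t 59.2 tcp mm [ 537.3 -285.8  223.4] yaw 6.87 quat [-5.000e-04  9.982e-01  5.990e-02 -2.000e-04] F [ 0.3  0.  -0. ] w 50.0
hood top face ((515.4220581054688, -108.4393539428711), (147.3531951904297, 103.42560577392578), 6.835780143737793)
top hood patch shift px ((-0.015113967128598915, 0.5593334454640697), 1.013868541482054)
top tumbler mean abs diff 4.0
top vee mean abs diff 4.3
top tape mean abs diff 4.2
side hood patch shift px ((0.34342623332814526, 0.2787085374363869), 0.9952007719911174)
side tumbler mean abs diff 2.6
side vee mean abs diff 2.3
side tape mean abs diff 2.7
```

```bash
python3 -c "
from workcell import arm
print(arm.sign_off())"
```

```text
the job is handed in; nothing more can be done
None
```

The job is done and handed in at about 59 s of robot time. I stood the hood on the mat, stacked all four plates with a separator between each pair (all three used), and put the hood back over the stack.

**Last checks**
- **Stack:** before covering, the top plate was at (515.6, −108.2) mm, yaw 6.5°. The plinth centre is (515.3, −108), yaw about 6.7°. The two-view height of the top plate was 99 mm against an expected 98 mm.
- **Hood:** it met the base at the expected height (TCP at 124 mm). Its image shifted by about 0.6 px or less from the seated start picture in both views, which is roughly 2 mm.
- **Bystanders:** the tumbler, tape measure and V-block look unchanged from the start in both views.

**What went wrong or disagreed**
- **Missed grasp:** the first try at the first separator closed above it and pressed it with about 38 N. It barely moved, and regripping lower worked.
- **Knocked plate:** one plate was shifted about 40 mm during the run. I found it in the images and picked it from its new place.
- **Firm placing:** setting down the third plate pressed the held plate with about 40 N for a moment at the wrist.
- **Side-view fits:** fits from the side view alone were a few millimetres off the two-view ones where parts were shadowed or hidden, so I relied on the top view there.

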